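Eject the sample capsules from their carriers into the dry box

TASK

Push the capsule out of every carrier with the plunger, through the sprung dust flap and right into the dry box: draw the plunger back, lay a carrier in the cradle, push the plunger fully home, draw it right back, then do the next. Stand every empty carrier upright on the white board (one of the three may be empty from the start and goes straight there), and leave the plunger fully drawn back and the flap shut. Do not knock over the two brown bottles.

Things in the scene. Friction and masses are not known exactly. Their poses are not given: they have to be found in the camera images.
- dry_box: Fixed loader and dry box in one. Origin on the worktop under the middle of the cradle; +y is the way the plunger pushes. Along y: grey guide block (-56 to -36 mm, 60 mm wide, top at z 145), open cradle (-36 to +36), white and clear box (+36 to +152, x -32 to +100, top at z 162). Bore line: x 0, z 120 mm. The flap shuts the only way in, 38 mm wide, sill at z 103, top at z 142.
- cradle (a point): Centre of the cradle floor, 95 mm above the worktop; axes as dry_box. A carrier stands here with its bore along y: 4 mm play at each end between guide block and box wall, 2 mm at each side between rails 8 mm high, with lips flared outwards to 12 mm above the floor; above these the sides are open for the fingers.
- chamber (a point): Middle of the inside of the dry box, 4 mm above the worktop, 94 mm along +y and 34 mm along +x from the cradle; axes as dry_box. The inside is 124 mm (x) by 104 mm (y); a slippery floor slopes down to +x and +y, so a capsule driven in slides away from the flap, its centre less than 75 mm above this point.
- flap (a joint): Dark steel flap, 44 mm wide, 43 mm high, hinged along its top edge inside the box wall, 44 mm along +y from the cradle centre, 144 mm above the worktop. 0 = shut, up to 1.4 rad as it swings inwards; a weak spring (1 to 2.5 N at its lower edge) shuts it. A passing capsule holds it open at about 1.2 rad.
- plunger (a joint): Ejector rod, 14 mm diameter, on the bore line: 0 = fully drawn back (tip inside the guide block, cradle clear), 0.12 m = fully home (tip 40 mm past the inside of the box wall, capsule driven clear of the flap). Drag about 2 N; it stays where it is left. It begins part-way in, where it blocks the cradle.
- plunger_grip (a point): Grip point of the plunger's black upright handle, 151 mm above the worktop, 19 mm below its top; 210 mm behind the cradle centre (-y) when drawn back, 90 mm when home. The handle is 16 mm thick along y and 36 mm across. Grip it from above, fingers before and behind it (closing along y of dry_box), tips above the rod, whose top is at 127 mm.
- board: White board, 200 mm (x) by 300 mm (y) by 14 mm, fixed on the worktop; origin under its centre, top at z 14 mm. It is for the emptied carriers, three of which fit side by side.
- dropper_bottle_1: Brown dropper bottle, 42 mm diameter, 101 mm high, loose, upright; origin at its foot. A bystander.
- dropper_bottle_2: Brown dropper bottle, 42 mm diameter, 78 mm high, loose, upright; origin at its foot. A bystander.
- carrier_1: Aluminium carrier block, loose, 46 mm wide (x), 64 mm long (y), 50 mm high; origin at the centre of its underside; the same turned half round. A bore 27 mm wide, 29 mm high runs through along y, 25 mm above the underside; a rubber spring pad in it holds the capsule with a few newtons. Grip it across its 46 mm width, keep it level. All three carriers are there; one may be empty.
- capsule_1: Steel capsule with two black bands, 26 mm diameter, 50 mm long (along its y), origin at its centre, loose; at the start inside the bore of carrier_1, 7 mm back from each end. If it is absent, that carrier is already empty.
- carrier_2: Aluminium carrier block, loose, 46 mm wide (x), 64 mm long (y), 50 mm high; origin at the centre of its underside; the same turned half round. A bore 27 mm wide, 29 mm high runs through along y, 25 mm above the underside; a rubber spring pad in it holds the capsule with a few newtons. Grip it across its 46 mm width, keep it level. All three carriers are there; one may be empty.
- capsule_2: Steel capsule with two black bands, 26 mm diameter, 50 mm long (along its y), origin at its centre, loose; at the start inside the bore of carrier_2, 7 mm back from each end. If it is absent, that carrier is already empty.
- carrier_3: Aluminium carrier block, loose, 46 mm wide (x), 64 mm long (y), 50 mm high; origin at the centre of its underside; the same turned half round. A bore 27 mm wide, 29 mm high runs through along y, 25 mm above the underside; a rubber spring pad in it holds the capsule with a few newtons. Grip it across its 46 mm width, keep it level. All three carriers are there; one may be empty.
- capsule_3: Steel capsule with two black bands, 26 mm diameter, 50 mm long (along its y), origin at its centre, loose; at the start inside the bore of carrier_3, 7 mm back from each end. If it is absent, that carrier is already empty.
Things that resemble listed ones, but are neither listed nor needed, are in the scene too. What is shaped like the carrier_3 but green or red is not meant.

How it is judged:
On the way, in this order (a step that is already met when the one before it is completed fails the run):
1. the plunger is drawn back to clear the cradle (value of joint plunger below 0.01 m), for 0.1 s.
2. a capsule pushed through the flap holds it open (((value of joint flap above 0.5 rad and contact force between capsule_1 and flap above 0.1 N) or (value of joint flap above 0.5 rad and contact force between capsule_2 and flap above 0.1 N) or (value of joint flap above 0.5 rad and contact force between capsule_3 and flap above 0.1 N))), for 0.05 s.
3. every capsule is inside the dry box (x of capsule_1 in the frame of chamber between -0.063 and 0.063 m and y of capsule_1 in the frame of chamber between -0.052 and 0.056 m and z of capsule_1 in the frame of chamber between 0 and 0.075 m and x of capsule_2 in the frame of chamber between -0.063 and 0.063 m and y of capsule_2 in the frame of chamber between -0.052 and 0.056 m and z of capsule_2 in the frame of chamber between 0 and 0.075 m and x of capsule_3 in the frame of chamber between -0.063 and 0.063 m and y of capsule_3 in the frame of chamber between -0.052 and 0.056 m and z of capsule_3 in the frame of chamber between 0 and 0.075 m), for 0.2 s.
At the end, for the whole second after the job is handed in: Each capsule lies in the dry box, centre under 75 mm above its floor; the flap is shut (under 0.1 rad); the plunger is within 10 mm of its drawn-back stop; each carrier stands still and upright (within 0.1 rad) on the white board, centre at least 10 mm inside its edge (all of step 3 and x of carrier_1 in the frame of board between -0.09 and 0.09 m and y of carrier_1 in the frame of board between -0.14 and 0.14 m and z of carrier_1 in the frame of board between 0.009 and 0.019 m and angle between each of carrier_1, carrier_2, carrier_3's own z axis and vertical below 0.1 rad and linear speed of each of carrier_1, carrier_2, carrier_3 below 0.02 m/s and x of carrier_2 in the frame of board between -0.09 and 0.09 m and y of carrier_2 in the frame of board between -0.14 and 0.14 m and z of carrier_2 in the frame of board between 0.009 and 0.019 m and x of carrier_3 in the frame of board between -0.09 and 0.09 m and y of carrier_3 in the frame of board between -0.14 and 0.14 m and z of carrier_3 in the frame of board between 0.009 and 0.019 m and value of joint flap below 0.1 rad and value of joint plunger below 0.01 m); the robot touches nothing.
It fails at once if a brown bottle is knocked over (angle between any of dropper_bottle_1, dropper_bottle_2's own z axis and vertical above 0.6 rad).
Of capsule_1, capsule_2, capsule_3 only 2 to 3 are there at a start; the rules pass over those that are not, and their reading is None.
At some moment in a run one of carrier_1, carrier_2, carrier_3 may be knocked a few centimetres aside while the robot is not near it.
It also fails if it takes over 210 s, if anything falls off the work surface, if the arm or the gripper's body presses on something with over 40 N, if the wrist force passes 120 N, or if a joint passes its speed limit or range.

ROBOT

A 6-joint arm with a two-finger parallel gripper is mounted at the origin on a cart in front of the work surface, level with it; the furniture and walls round the work are solid. World frame = base frame: x ahead of the robot, y to its left, z up, the work surface at z = 0. Lengths are in m, angles in rad, forces in N, time in s.
With the tool pointing down it reaches from about 0.3 to 0.875 m from the base axis. Payload 6.4 kg.
Tool frame: the origin (TCP) lies midway between the tips of the shut fingers; the grasp point (between the pads) lies 19 mm behind it; z points along the fingers, y is the direction in which the jaws open and shut (so a half turn about z gives the same grasp; the last joint's range is limited). The gripper opens to 85 mm and grips with 20 to 120 N. Pads are 22 mm wide; open, the fingers measure 114 mm over their backs; the gripper's body (76 mm by 85 mm) begins 54 mm behind the grasp point. The pads swing forward as they close: fully open they stand 13 mm farther back than shut.
Start: joints at [1.015, 0.181, 1.607, -0, 1.354, -0.206], TCP at [0.197, 0.54, 0.231] pointing down, gripper open.
Joint ranges: [-2.99, 2.99], [-0.89, 2.07], [0.3, 2.58], [-1.14, 4.28], [0, 2.63], [-3.12, 3.12]. Speed limits (rad/s): [2.57, 2.57, 3.01, 3.14, 3.14, 3.14].

INTERFACE

Orientations are given as a unit quaternion [w, x, y, z].
In Python, from bench import ctrl gives the robot as it stands. The module is installed in compiled form; this text tells all that it offers.
- The arm moves only by the tool arm_command, never from a script. Its argument "plan" is one flat list of numbers, 4 for each row, row after row: the shift along the tool's x, y, z in mm, then the turn about the tool's z in rad. A call has 1 to 20 rows; each row shifts and turns the commanded pose from where the row before left it, along the tool's axes as they then stand; what a row does not reach is not made up. A row lasts 1/10 s, in which the tool goes at most 50 mm and 8.59 degrees, less where a joint would pass 70% of its speed; a pose out of reach is approached as far as the arm can. A call is refused whole if a number of a shift passes 50 or a number of a turn 0.15, either way. A call with a gripper value outside its range is refused whole. "grip" is the opening, from 0 (shut) to 1 (fully open), set as the call begins (left out, the last holds). The fingers move at their own pace and stop on an object; the grip force is fixed at half the most. Time passes only in rows, so rows that do not move let the fingers close. It gives the time, the measured TCP pose, the force and the opening at its end, in the units of the state.
- ctrl.get_obs(): the state, without advancing time (a new reading comes with each control period).
- ctrl.camera(name): name is "scene" or "top"; returns a dict with "color" (420x560x3 uint8, red, green, blue), "camera_matrix" (3x3 intrinsics, pixels), "k1" (the pictures are not rectified: a ray, as slopes to the right and down, at radius r is drawn at 1 + k1 r^2 times it, then the intrinsics apply), "eye" and "attitude" of the camera in the world. Camera axes: x right, y up, looking along -z (the intrinsics and any distortion apply to the point x, -y, -z); pixel columns grow to the right and rows downward; lengths in m; the calibration is good to about 2 mm. A picture is of the moment at which its call begins. There is no depth.
- ctrl.hand_in(): hands the job in, once; it reports no verdict.
The state is a dict: "time_s": time; "q": joint angles; "dq": joint speeds; "joint_efforts": joint torques, N m; "eef_pos": TCP position; "eef_rot": TCP orientation; "wrist_force": force on the tool from outside, world axes, zero at the start; "torque": the same for the moment, N m; "opening": opening from 0.0 (shut) to 1.0 (fully open).
Only numpy, scipy, OpenCV 4.12 (cv2) and the standard library are available. Lean on these libraries where they do the work, as an engineer would, in place of code of your own. Each camera call takes 0.05 s, during which the arm holds its last target. There are 200 camera calls.

## Working session

There is one attempt and no reset: what is moved stays moved. The work goes in short steps, Python scripts to look and compute and a tool call to move; the robot and the scene stay as the last step left them, time stands still between calls to the robot, and variables do not carry over. Pictures are saved under pics/ and viewed, about 12 in all and at most 16, crops included, and the job is handed in when it is done.

Besides the shell and the picture viewer there is one more tool, called after ">>>" as name(argument=value, ...) on one line, values as JSON. arm_command: Moves the arm, as the interface text tells. Its arguments: {"type":"object","properties":{"plan":{"type":"array","items":{"type":"number"}},"grip":{"type":"number"}},"required":["plan"]}

```bash
mkdir -p pics; cat > h.py <<'E'
from bench import ctrl
import numpy as np, cv2
from scipy.spatial.transform import Rotation as R
def rot(a):
    a=np.array(a,float)
    return a if a.shape==(3,3) else R.from_quat(a[[1,2,3,0]]).as_matrix()
def snap(name,fn=None):
    c=ctrl.camera(name)
    if fn: cv2.imwrite('pics/'+fn,c['color'][:,:,::-1])
    return c
def ray(c,u,v):
    K=np.array(c['camera_matrix']);k=c['k1']
    d=np.array([(u-K[0,2])/K[0,0],(v-K[1,2])/K[1,1]]);s=d.copy()
    for _ in range(20): s=d/(1+k*(s@s))
    return np.array(c['eye']),rot(c['attitude'])@np.array([s[0],-s[1],-1])
def onz(c,u,v,z):
    e,d=ray(c,u,v); return e+d*(z-e[2])/d[2]
def proj(c,p):
    q=rot(c['attitude']).T@(np.array(p)-np.array(c['eye'])); s=np.array([q[0],-q[1]])/-q[2]
    s=s*(1+c['k1']*(s@s)); K=np.array(c['camera_matrix']); return K[:2,:2]@s+K[:2,2]
E
python3 - <<'E'
from h import *
for n in('scene','top'):
    c=snap(n,n+'0.png'); print(n,c['camera_matrix'],c['k1'],c['eye'],c['attitude'])
o=ctrl.get_obs(); print(o)
E
```

```text
scene [[393.10811677   0.         276.12432311]
 [  0.         393.10811677 209.14318168]
 [  0.           0.           1.        ]] -0.024461259412240963 [-0.28452603 -0.44765916  0.85835267] [ 0.76841852  0.36865217 -0.23076295 -0.46944331]
top [[512.90143683   0.         276.5718879 ]
 [  0.         512.90143683 216.78027077]
 [  0.           0.           1.        ]] -0.04600741458016687 [ 0.35744306 -0.03997688  1.66033422] [-0.69842297 -0.04039944  0.03695661  0.71358773]
{'time_s': 0.1, 'q': array([ 1.01468394e+00,  1.81466670e-01,  1.60791234e+00, -8.50075424e-06,
        1.35381903e+00, -2.06307208e-01]), 'dq': array([-0.00016632, -0.00314935, -0.00245999, -0.00023517,  0.00056499,
       -0.00021757]), 'joint_efforts': array([ 6.11276701e-04, -4.45875371e+01, -3.52243066e+01, -3.22296564e-04,
        4.08702952e-03, -5.52803328e-05]), 'eef_pos': array([0.19677868, 0.53974324, 0.2304722 ]), 'eef_rot': array([-2.94786218e-04,  1.74011254e-01,  9.84743337e-01, -7.46619386e-04]), 'wrist_force': array([ 0.39990314, -0.04887014, -1.34571322]), 'torque': array([-0.00267263,  0.05561084,  0.02083986]), 'opening': 1.0000725094341307}
```

View pics/scene0.png

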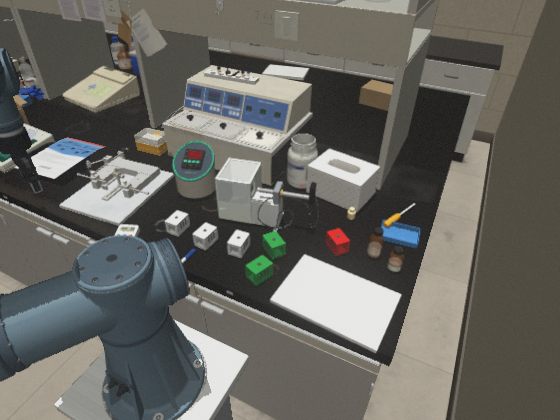

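View pics/top0.png

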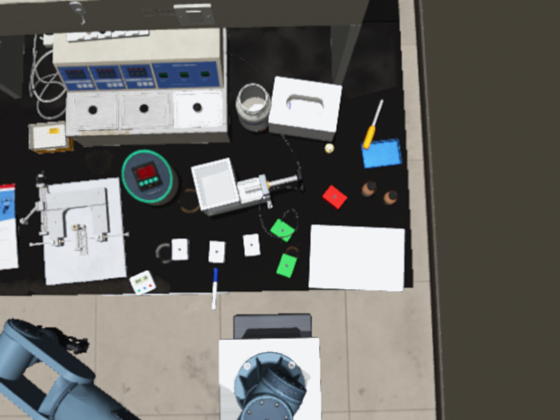

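The three aluminium carriers stand at top-view (180,249), (217,252) and (252,245). The green (282,230), (287,265) and red (335,197) blocks are decoys, and the timer at (143,282) isn't a carrier. The loader is at (240,185), with its handle at (297,182). The board is at (357,258) and the bottles are at (369,188) and (390,198). I'll confirm in enlarged crops.

```bash
python3 - <<'E'
from h import *
a=cv2.imread('pics/top0.png');b=cv2.imread('pics/scene0.png')
A=cv2.resize(a[150:280,165:315],None,fx=4,fy=4,interpolation=cv2.INTER_CUBIC)
cv2.imwrite('pics/c0.png',A)
B=cv2.resize(b[150:270,155:325],None,fx=4.7,fy=4.7,interpolation=cv2.INTER_CUBIC)
cv2.imwrite('pics/c1.png',B)
E
```

```text
(no output)
```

View pics/c0.png

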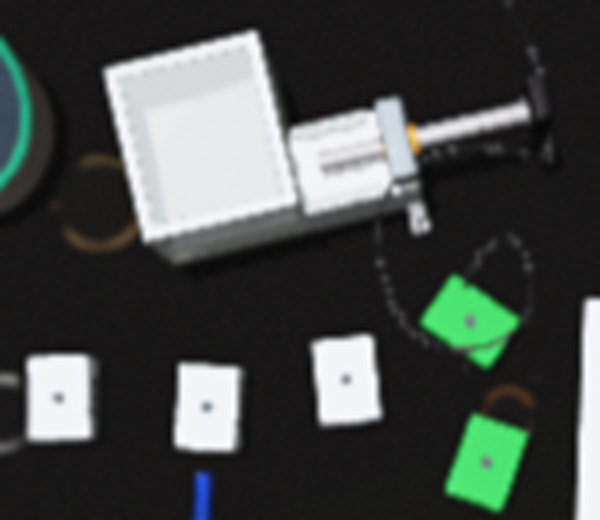

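View pics/c1.png

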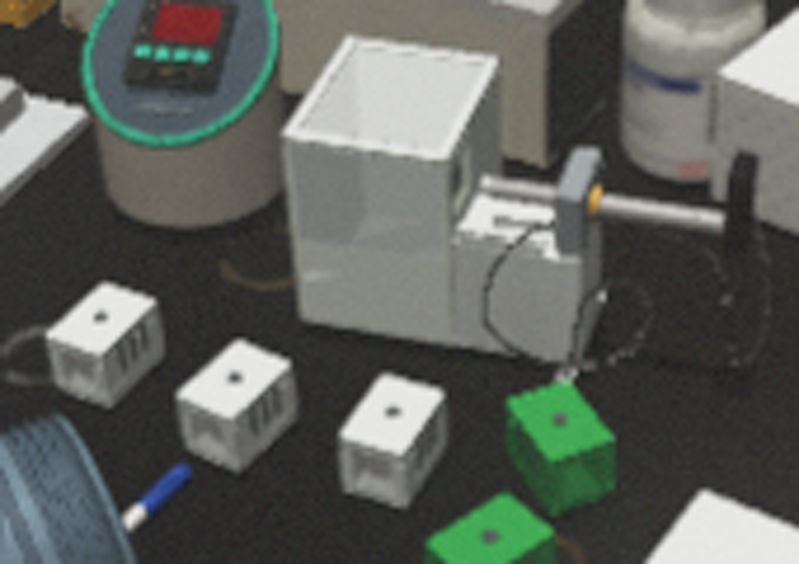

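Three white carriers with centre dots are confirmed in the crops at top-view (180,249), (217,252) and (252,245). The loader's +y points image-left, with the plunger part-way in. Now I'll measure.

```bash
cat >> h.py <<'E'
def rects(c,mask,z,amin,amax):
    out=[]
    for k in cv2.findContours(mask.astype(np.uint8),cv2.RETR_EXTERNAL,cv2.CHAIN_APPROX_NONE)[0]:
        A=cv2.contourArea(k)
        if amin<A<amax:
            P=np.array([onz(c,*p[0],z)[:2] for p in k],np.float32)*1000
            (x,y),(w,h),a=cv2.minAreaRect(P); u=k[:,0].mean(0)
            if w>h: w,h,a=h,w,a-90
            # long axis direction angle (world) : h-axis = a+90
            out.append((u.round(),round(x,1),round(y,1),round(w,1),round(h,1),round((a+90+90)%180-90,1)))
    return out
def carriers(c,z=0.05):
    I=c['color'].astype(int); m=(I.min(2)>165)
    m=cv2.morphologyEx(m.astype(np.uint8),cv2.MORPH_CLOSE,np.ones((3,3)))
    return rects(c,m,z,150,600)
E
python3 - <<'E'
from h import *
c=snap('top')
for r in carriers(c): print('car',r)
I=c['color'].astype(int);m=I.min(2)>150
print('board',[r for r in rects(c,m,.014,3000,12000)])
# box top corners from crop pixels (u=165+x/4, v=150+y/4)
B=[(105,70),(258,33),(297,203),(147,238)]
P=[onz(c,165+x/4-.375,150+y/4-.375,.162)[:2] for x,y in B]
for i in range(4): print('box',P[i].round(4),np.linalg.norm(P[i]-P[i-1]).round(4))
c0=np.mean(P,0)
ux=(P[0]-P[3]+P[1]-P[2]);uy=(P[0]-P[1]+P[3]-P[2])
print('ang x',np.degrees(np.arctan2(ux[1],ux[0])),'ang y-90',np.degrees(np.arctan2(uy[1],uy[0]))-90)
for n,q,z in(('guide',[(377,98),(403,95),(415,178),(390,183)],.145),('handletop',[(528,78),(546,76),(552,115),(534,118)],.17)):
    Q=[onz(c,165+x/4-.375,150+y/4-.375,z)[:2] for x,y in q]; print(n,np.round(Q,4).tolist(),np.mean(Q,0))
print('bottles',onz(c,369,188,.1),onz(c,390,198,.078))
E
```

```text
car (array([167., 292.]), 318.1, 322.6, 93.9, 389.0, 82.4)
car (array([216., 251.]), 429.1, 157.6, 45.6, 65.4, -4.2)
car (array([179., 249.]), 439.3, 273.5, 47.3, 63.7, -0.0)
car (array([251., 244.]), 448.2, 47.8, 45.5, 65.2, 5.5)
car (array([251., 106.]), 896.6, 35.4, 79.8, 105.6, -80.5)
car (array([414., 102.]), 903.3, -482.3, 42.9, 378.7, 0.5)
board [(array([ 75., 229.]), 508.5, 619.4, 332.4, 333.2, -85.3), (array([305., 104.]), 913.8, -135.3, 162.3, 224.5, 80.3), (array([145., 105.]), 986.0, 449.3, 358.9, 667.6, -86.3), (array([127.,  45.]), 1134.4, 457.1, 109.6, 612.0, -89.9), (array([414., 140.]), 800.0, -491.2, 48.0, 950.3, -0.1)]
box [0.6765 0.2176] 0.1305
box [0.7019 0.1033] 0.1172
box [0.5733 0.0758] 0.1315
box [0.5497 0.1868] 0.1135
ang x 12.857592862051714 ang y-90 12.252606691385822
guide [[0.654, 0.016], [0.6558, -0.0035], [0.5926, -0.0113], [0.5893, 0.0074]] [0.62292441 0.00215381]
handletop [[0.6616, -0.0967], [0.6628, -0.11], [0.6335, -0.1136], [0.6315, -0.1003]] [ 0.64734594 -0.10515313]
bottles [ 0.61196464 -0.32080153  0.1       ] [ 0.58260654 -0.38908782  0.078     ]
```

Box size and block spacing agree with the description: 131 x 115 mm against 132 x 116. The loader yaw is 12.65°, the cradle is at (0.6128, 0.0469), and the handle is 156 mm behind it, so the plunger is about 54 mm in. I'll go to the handle.

```bash
cat >> h.py <<'E'
C=np.array([.6128,.0469]);TH=12.65
def box(x,y): t=np.radians(TH); return C+np.array([np.cos(t)*x-np.sin(t)*y,np.sin(t)*x+np.cos(t)*y])/1000
def go(xy,z,jaw):
    "prints: tool shift after turning to jaw angle (deg, world), and the turn"
    o=ctrl.get_obs(); M=rot(o['eef_rot']); cur=np.degrees(np.arctan2(M[1,1],M[0,1]))
    t=(cur-jaw+90)%180-90; a=np.radians(cur-t)
    d=np.array([*xy,z])-o['eef_pos']; Y=np.array([np.cos(a),np.sin(a)]);X=np.array([-Y[1],Y[0]])
    d0=M.T@d*1000
    print('t',round(o['time_s'],1),'pos',o['eef_pos'].round(4),'jaw',cur.round(2),'open',round(o['opening'],3),'F',o['wrist_force'].round(1),'q6',o['q'][5].round(2))
    print('turn',np.radians(t).round(3),'shift after turn',(np.array([X@d[:2],Y@d[:2],-d[2]])*1000).round(1),'before turn',d0.round(1))
E
python3 - <<'E'
from h import *
go(box(0,-156),.133,102.65)
c=snap('top'); print('boardc',onz(c,357,258,.014), [onz(c,u,v,.014)[:2].round(3) for u,v in((311,226),(405,228),(404,290),(309,289))])
E
```

```text
t 0.1 pos [0.1968 0.5398 0.2306] jaw 69.96 open 0.997 F [-0.5  0.1  0.2] q6 -0.21
turn -0.571 shift after turn [-298.  -728.1   97.6] before turn [-644.  -451.7   98. ]
boardc [ 0.40005235 -0.28857266  0.014     ] [array([ 0.506, -0.144]), array([ 0.493, -0.447]), array([ 0.295, -0.435]), array([ 0.305, -0.132])]
```

>>> arm_command(plan=[0, 0, 0, -0.1425, 0, 0, 0, -0.1425, 0, 0, 0, -0.1425, 0, 0, 0, -0.1425, -17.5, -42.8, 0, 0, -17.5, -42.8, 0, 0, -17.5, -42.8, 0, 0, -17.5, -42.8, 0, 0, -17.5, -42.8, 0, 0, -17.5, -42.8, 0, 0, -17.5, -42.8, 0, 0, -17.5, -42.8, 0, 0, -17.5, -42.8, 0, 0, -17.5, -42.8, 0, 0, -17.5, -42.8, 0, 0, -17.5, -42.8, 0, 0, -17.5, -42.8, 0, 0, -17.5, -42.8, 0, 0, -17.5, -42.8, 0, 0, -17.5, -42.8, 0, 0], grip=1)

```text
time_s: 2.2
eef_pos: [0.6206, -0.0687, 0.231]
eef_rot: [-0.0, -0.11, 0.994, 0.0]
wrist_force: [1.4, 1.1, -0.0]
opening: 1.003
```

```bash
python3 - <<'E'
from h import *
go(box(0,-156),.133,102.65)
E
```

```text
t 2.2 pos [ 0.6206 -0.0687  0.231 ] jaw 102.6 open 1.003 F [ 1.4  1.1 -0. ] q6 -2.09
turn -0.001 shift after turn [-17.7 -41.5  98. ] before turn [-17.8 -41.6  98. ]
```

>>> arm_command(plan=[-17.7, -41.5, 0, 0, 0, 0, 40, 0, 0, 0, 40, 0, 0, 0, 18, 0, 0, 0, 0, 0])

```text
time_s: 2.7
eef_pos: [0.6434, -0.1028, 0.1287]
eef_rot: [-0.004, -0.11, 0.994, 0.002]
wrist_force: [-0.9, 0.7, -0.5]
opening: 0.999
```

>>> arm_command(plan=[0, 0, 0, 0, 0, 0, 0, 0, 0, 0, 0, 0, 0, 0, 0, 0, 0, 0, 0, 0, 0, 0, 0, 0, 0, 0, 0, 0], grip=0)

```text
time_s: 3.4
eef_pos: [0.6468, -0.1038, 0.1345]
eef_rot: [0.001, -0.11, 0.994, -0.0]
wrist_force: [-1.7, 0.4, 5.8]
opening: 0.184
```

```bash
python3 - <<'E'
from h import *
go(box(0,-210),.133,102.65)
E
```

```text
t 3.4 pos [ 0.6468 -0.1038  0.1345] jaw 102.63 open 0.184 F [-1.7  0.4  5.8] q6 -2.13
turn -0.0 shift after turn [  0.1 -55.6   1.5] before turn [  0.1 -55.6   1.5]
```

Gripped the handle: opening 0.184 × 85 = 15.6 mm, against its 16 mm thickness. Drawing back.

>>> arm_command(plan=[0, -10, 0, 0, 0, -12, 0, 0, 0, -12, 0, 0, 0, -12, 0, 0, 0, -6, 0, 0, 0, -2, 0, 0, 0, 0, 0, 0])

```text
time_s: 4.1
eef_pos: [0.6589, -0.1569, 0.1345]
eef_rot: [0.001, -0.11, 0.994, -0.001]
wrist_force: [0.8, -0.3, 5.3]
opening: 0.182
```

```bash
python3 - <<'E'
from h import *
go(box(0,-210),.133,102.65)
E
```

```text
t 4.1 pos [ 0.6589 -0.1569  0.1345] jaw 102.61 open 0.182 F [ 0.8 -0.3  5.3] q6 -2.2
turn -0.001 shift after turn [ 0.3 -1.1  1.5] before turn [ 0.3 -1.1  1.5]
```

>>> arm_command(plan=[0, -2, 0, 0, 0, -1, 0, 0, 0, 0, 0, 0])

```text
time_s: 4.4
eef_pos: [0.659, -0.1573, 0.1344]
eef_rot: [0.0, -0.11, 0.994, 0.001]
wrist_force: [-2.6, 6.9, 8.2]
opening: 0.18
```

>>> arm_command(plan=[0, 0, 0, 0, 0, 0, 0, 0, 0, 0, 0, 0, 0, 0, 0, 0, 0, 0, -40, 0, 0, 0, -50, 0, 0, 0, 0, 0], grip=1)

```text
time_s: 5.1
eef_pos: [0.6626, -0.161, 0.2323]
eef_rot: [0.006, -0.11, 0.994, -0.004]
wrist_force: [0.3, 0.3, 1.2]
opening: 1.0
```

```bash
python3 - <<'E'
from h import *
c=snap('top','t1.png')
for r in carriers(c)[:]: print('car',r)
go((.4482,.0478),.15,95.5)
a=c['color'][:,:,::-1]
cv2.imwrite('pics/c2.png',cv2.resize(a[150:290,165:405],None,fx=3.3,fy=3.3,interpolation=cv2.INTER_CUBIC))
s=snap('scene'); b=s['color'][:,:,::-1]
cv2.imwrite('pics/c3.png',cv2.resize(b[200:270,155:265],None,fx=7,fy=7,interpolation=cv2.INTER_CUBIC))
E
```

```text
car (array([135., 290.]), 334.0, 423.6, 76.0, 195.6, -89.6)
car (array([216., 251.]), 428.9, 157.6, 45.6, 65.9, -4.2)
car (array([179., 249.]), 439.3, 273.5, 47.3, 63.7, -0.0)
car (array([251., 106.]), 896.6, 35.4, 79.8, 105.6, -80.5)
car (array([414., 102.]), 903.2, -480.6, 43.2, 378.4, -0.0)
t 5.2 pos [ 0.6612 -0.1605  0.2287] jaw 102.6 open 0.999 F [ 0.8 -0.2 -0.5] q6 -2.2
turn 0.124 shift after turn [192.1 227.7  78.7] before turn [163.  250.2  76.1]
```

View pics/c2.png

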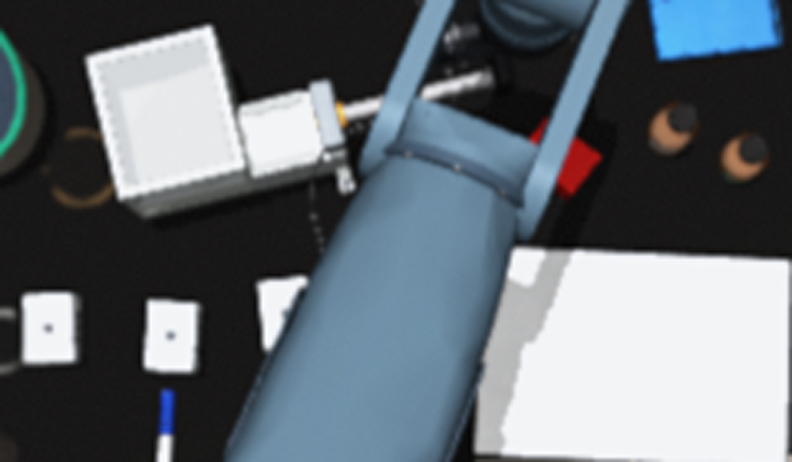

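View pics/c3.png

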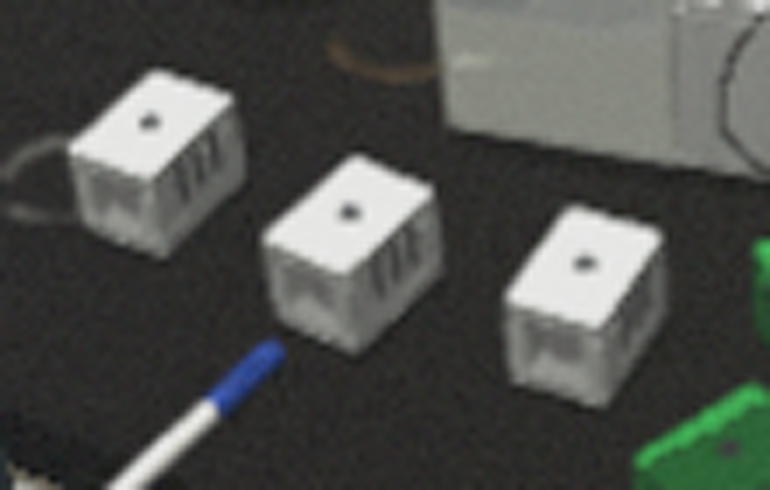

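The cradle is clear at crop (290,130), the handle is at its stop (about 7 N felt there), and the bottles are upright. The bores are too coarse to read, so I'll treat every carrier as loaded. First the right-hand carrier.

>>> arm_command(plan=[0, 0, 0, 0.124, 32, 38, 0, 0, 32, 38, 0, 0, 32, 38, 0, 0, 32, 38, 0, 0, 32, 38, 20, 0, 32, 38, 40, 0, 0, 0, 19, 0, 0, 0, 0, 0, 0, 0, 0, 0])

```text
time_s: 6.2
eef_pos: [0.4555, 0.0393, 0.1539]
eef_rot: [-0.001, -0.048, 0.999, 0.0]
wrist_force: [1.1, -0.2, 0.5]
opening: 1.0
```

```bash
python3 - <<'E'
from h import *
go((.4482,.0478),.014,95.5)
E
```

```text
t 6.2 pos [0.4555 0.0393 0.1539] jaw 95.5 open 1.0 F [ 1.1 -0.2  0.5] q6 -1.84
turn 0.0 shift after turn [  6.5   9.1 139.9] before turn [  6.3   9.1 139.9]
```

>>> arm_command(plan=[6.4, 9.1, 20, 0, 0, 0, 40, 0, 0, 0, 40, 0, 0, 0, 30, 0, 0, 0, 10, 0, 0, 0, 0, 0])

```text
time_s: 6.8
eef_pos: [0.4485, 0.0475, 0.0138]
eef_rot: [-0.001, -0.048, 0.999, 0.0]
wrist_force: [0.3, 0.9, 0.2]
opening: 1.001
```

>>> arm_command(plan=[0, 0, 0, 0, 0, 0, 0, 0, 0, 0, 0, 0, 0, 0, 0, 0, 0, 0, 0, 0, 0, 0, 0, 0], grip=0)

```text
time_s: 7.4
eef_pos: [0.4501, 0.0477, 0.016]
eef_rot: [0.002, -0.048, 0.999, -0.0]
wrist_force: [-1.4, -0.1, 4.9]
opening: 0.529
```

```bash
python3 - <<'E'
from h import *
go((.4482,.0478),.014,95.5)
E
```

```text
t 7.4 pos [0.4501 0.0477 0.016 ] jaw 95.52 open 0.529 F [-1.4 -0.1  4.9] q6 -1.82
turn 0.0 shift after turn [1.9 0.2 2. ] before turn [1.9 0.2 2. ]
```

>>> arm_command(plan=[0, 0, -35, 0, 0, 0, -40, 0.1446, 0, 0, -40, 0.1446, 0, 0, -40, 0.1446, 0, 0, -40, 0.1446, 0, 0, 0, 0.1446, 0, 0, 0, 0.1446, 0, 0, 0, 0.1446, 0, 0, 0, 0.1446, 0, 0, 0, 0.1446, 0, 0, 0, 0.1446, 0, 0, 0, 0, 0, 0, 0, 0])

```text
time_s: 8.7
eef_pos: [0.4483, 0.048, 0.2096]
eef_rot: [0.0, 0.623, 0.782, 0.0]
wrist_force: [0.7, -0.5, -3.2]
opening: 0.536
```

```bash
python3 - <<'E'
from h import *
go(C,.2,12.65)
E
```

```text
t 8.7 pos [0.4483 0.048  0.2096] jaw 12.89 open 0.536 F [ 0.7 -0.5 -3.2] q6 -0.38
turn 0.004 shift after turn [-37.1 160.3   9.6] before turn [-37.8 160.1   9.6]
```

>>> arm_command(plan=[-9.4, 40, 0, 0.004, -9.3, 40, 0, 0, -9.2, 40, 0, 0, -9.2, 40, 5, 0, 0, 0, 0, 0, 0, 0, 0, 0])

```text
time_s: 9.3
eef_pos: [0.6124, 0.0464, 0.2028]
eef_rot: [-0.001, 0.625, 0.78, -0.001]
wrist_force: [-0.6, 0.6, -2.7]
opening: 0.534
```

```bash
python3 - <<'E'
from h import *
go(C,.111,12.65)
c=snap('top','t2.png'); a=c['color'][:,:,::-1]
cv2.imwrite('pics/c4.png',cv2.resize(a[150:230,185:315],None,fx=6,fy=6,interpolation=cv2.INTER_CUBIC))
E
```

```text
t 9.3 pos [0.6124 0.0464 0.2028] jaw 12.58 open 0.534 F [-0.6  0.6 -2.7] q6 -0.34
turn -0.001 shift after turn [ 0.4  0.5 91.8] before turn [ 0.3  0.8 91.8]
```

View pics/c4.png

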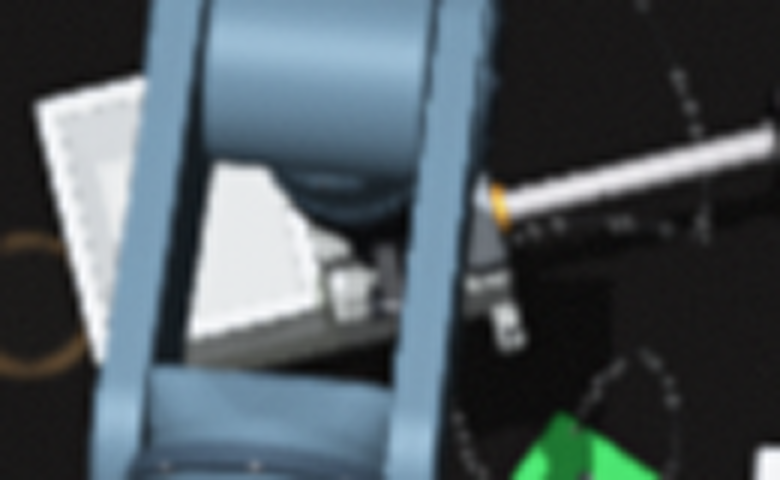

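>>> arm_command(plan=[-0.6, 0.5, 30, 0, 0, 0, 25, 0, 0, 0, 10, 0, 0, 0, 5, 0, 0, 0, 5, 0, 0, 0, 5, 0, 0, 0, 0, 0])

```text
time_s: 10.05
eef_pos: [0.6134, 0.0459, 0.1245]
eef_rot: [0.0, 0.626, 0.78, 0.0]
wrist_force: [-0.4, 0.4, -2.1]
opening: 0.527
```

>>> arm_command(plan=[0, 0, 4, 0, 0, 0, 0, 0, 0, 0, 4, 0, 0, 0, 0, 0])

```text
time_s: 10.45
eef_pos: [0.6129, 0.0459, 0.1157]
eef_rot: [-0.0, 0.626, 0.78, -0.0]
wrist_force: [-0.9, 0.0, -1.9]
opening: 0.536
```

```bash
python3 - <<'E'
from h import *
go(C,.111,12.65)
E
```

```text
t 10.4 pos [0.6129 0.0459 0.1157] jaw 12.43 open 0.536 F [-0.9  0.  -1.9] q6 -0.34
turn -0.004 shift after turn [1.  0.1 4.7] before turn [1.  0.1 4.7]
```

>>> arm_command(plan=[0, 0, 3, 0, 0, 0, 1.5, 0, 0, 0, 0, 0])

```text
time_s: 10.75
eef_pos: [0.613, 0.0459, 0.1114]
eef_rot: [-0.0, 0.626, 0.78, -0.0]
wrist_force: [0.2, -0.3, -2.9]
opening: 0.527
```

>>> arm_command(plan=[0, 0, 0, 0, 0, 0, 0, 0, 0, 0, 0, 0, 0, 0, 0, 0, 0, 0, 0, 0], grip=1)

```text
time_s: 11.25
eef_pos: [0.6134, 0.0459, 0.112]
eef_rot: [0.0, 0.626, 0.78, 0.0]
wrist_force: [-0.2, -0.7, 0.9]
opening: 0.997
```

>>> arm_command(plan=[0, 0, -45, 0, 0, 0, -45, 0, 0, 0, -20, 0, 0, 0, 0, 0])

```text
time_s: 11.65
eef_pos: [0.6158, 0.0457, 0.2267]
eef_rot: [0.004, 0.626, 0.78, 0.002]
wrist_force: [-0.1, 0.8, -0.3]
opening: 0.996
```

```bash
python3 - <<'E'
from h import *
go(box(0,-210),.135,102.65)
E
```

```text
t 11.7 pos [0.6158 0.0457 0.2267] jaw 12.44 open 0.996 F [-0.1  0.8 -0.3] q6 -0.34
turn 1.567 shift after turn [ -2.6 208.1  91.7] before turn [-207.9   -2.6   92.2]
```

>>> arm_command(plan=[-41.6, -0.5, 0, 0, -41.6, -0.5, 0, 0, -41.6, -0.5, 0, 0, -41.6, -0.5, 0, 0, -41.5, -0.5, 0, 0, 0, 0, 0, -0.1428, 0, 0, 0, -0.1428, 0, 0, 0, -0.1428, 0, 0, 0, -0.1428, 0, 0, 0, -0.1428, 0, 0, 0, -0.1428, 0, 0, 0, -0.1428, 0, 0, 0, -0.1428, 0, 0, 0, -0.1428, 0, 0, 0, -0.1428, 0, 0, 0, -0.1428, 0, 0, 0, 0])

```text
time_s: 13.35
eef_pos: [0.6549, -0.1574, 0.2201]
eef_rot: [-0.001, -0.109, 0.994, 0.001]
wrist_force: [-0.1, -0.5, 0.9]
opening: 1.003
```

```bash
python3 - <<'E'
from h import *
go(box(0,-210),.135,102.65)
c=snap('top')
I=c['color'].astype(int)
for r in carriers(c,.145)+carriers(c): print(r)
E
```

```text
t 13.3 pos [ 0.6549 -0.1574  0.2201] jaw 102.5 open 1.003 F [-0.1 -0.5  0.9] q6 -2.2
turn -0.003 shift after turn [-3.6 -1.4 85.1] before turn [-3.8 -1.5 85.1]
(array([135., 290.]), 335.5, 396.3, 71.5, 184.1, -89.6)
(array([216., 251.]), 425.0, 145.9, 42.9, 61.4, -4.2)
(array([179., 249.]), 434.5, 255.1, 44.5, 59.9, -0.0)
(array([251., 106.]), 864.8, 31.0, 75.1, 99.4, -80.5)
(array([135., 290.]), 334.1, 423.6, 75.9, 195.6, -89.6)
(array([216., 251.]), 429.2, 157.6, 45.6, 65.3, -4.2)
(array([179., 249.]), 439.3, 273.5, 47.3, 63.7, -0.0)
(array([251., 106.]), 896.6, 35.4, 79.8, 105.6, -80.5)
```

>>> arm_command(plan=[-3.6, -1.4, 30, 0, 0, 0, 40, 0, 0, 0, 15, 0, 0, 0, 0, 0])

```text
time_s: 13.8
eef_pos: [0.6571, -0.1573, 0.1329]
eef_rot: [-0.003, -0.107, 0.994, 0.002]
wrist_force: [0.3, 0.7, -0.6]
opening: 0.999
```

>>> arm_command(plan=[0, 0, 0, 0, 0, 0, 0, 0, 0, 0, 0, 0, 0, 0, 0, 0, 0, 0, 0, 0, 0, 0, 0, 0, 0, 0, 0, 0], grip=0)

```text
time_s: 14.5
eef_pos: [0.6596, -0.1571, 0.138]
eef_rot: [0.0, -0.109, 0.994, 0.001]
wrist_force: [-2.7, 4.5, 6.0]
opening: 0.178
```

```bash
python3 - <<'E'
from h import *
go(box(0,-210),.135,102.65)
c=snap('top','t3.png'); a=c['color'][:,:,::-1]
cv2.imwrite('pics/c5.png',cv2.resize(a[150:230,185:315],None,fx=6,fy=6,interpolation=cv2.INTER_CUBIC))
E
```

```text
t 14.5 pos [ 0.6596 -0.1571  0.138 ] jaw 102.49 open 0.178 F [-2.7  4.5  6. ] q6 -2.2
turn -0.003 shift after turn [ 1.  -0.7  3. ] before turn [ 1.  -0.7  3. ]
```

View pics/c5.png

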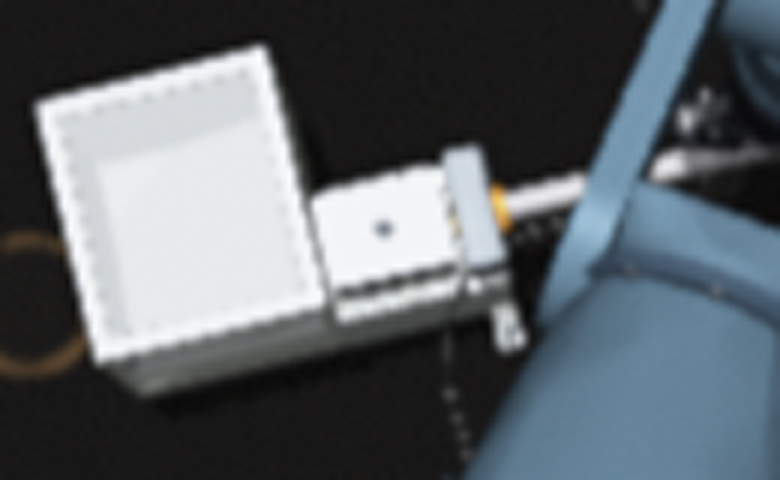

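The carrier sits squarely in the cradle (dot at crop 384,230). I can see into the box from above, and it's empty. Pushing now.

>>> arm_command(plan=[0, 5, 0, 0, 0, 8, 0, 0, 0, 8, 0, 0, 0, 8, 0, 0, 0, 8, 0, 0, 0, 8, 0, 0, 0, 8, 0, 0, 0, 8, 0, 0, 0, 8, 0, 0, 0, 8, 0, 0, 0, 8, 0, 0, 0, 8, 0, 0, 0, 8, 0, 0, 0, 8, 0, 0, 0, 8, 0, 0, 0, 2, 0, 0, 0, 0, 0, 0, 0, 0, 0, 0])

```text
time_s: 16.35
eef_pos: [0.6334, -0.042, 0.138]
eef_rot: [-0.0, -0.109, 0.994, -0.0]
wrist_force: [-5.4, -1.2, 8.3]
opening: 0.176
```

```bash
python3 - <<'E'
from h import *
go(box(0,-90),.138,102.65)
c=snap('top','t4.png'); a=c['color'][:,:,::-1]
cv2.imwrite('pics/c6.png',cv2.resize(a[150:230,185:315],None,fx=6,fy=6,interpolation=cv2.INTER_CUBIC))
E
```

```text
t 16.4 pos [ 0.6334 -0.042   0.138 ] jaw 102.46 open 0.176 F [-5.4 -1.2  8.3] q6 -2.04
turn -0.003 shift after turn [0.6 1.3 0. ] before turn [0.6 1.3 0. ]
```

View pics/c6.png

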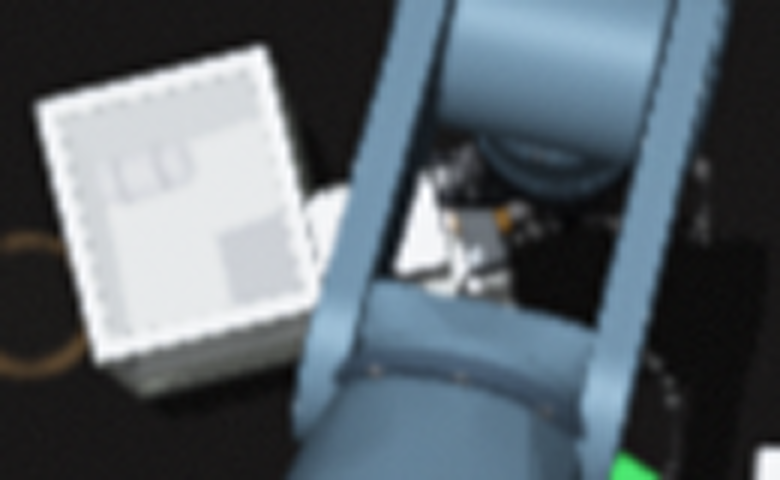

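The capsule (two bands) lies in the box at crop (150,175), and the flap is open at (255,260) with the plunger home. Drawing back.

>>> arm_command(plan=[0, -10, 0, 0, 0, -14, 0, 0, 0, -14, 0, 0, 0, -14, 0, 0, 0, -14, 0, 0, 0, -14, 0, 0, 0, -14, 0, 0, 0, -14, 0, 0, 0, -8, 0, 0, 0, -3, 0, 0, 0, -2, 0, 0, 0, 0, 0, 0])

```text
time_s: 17.6
eef_pos: [0.6596, -0.1572, 0.138]
eef_rot: [-0.0, -0.109, 0.994, 0.002]
wrist_force: [-5.3, 9.0, 10.6]
opening: 0.177
```

>>> arm_command(plan=[0, 0, 0, 0, 0, 0, 0, 0, 0, 0, 0, 0, 0, 0, 0, 0, 0, 0, -40, 0, 0, 0, -50, 0, 0, 0, 0, 0], grip=1)

```text
time_s: 18.3
eef_pos: [0.6638, -0.162, 0.2358]
eef_rot: [0.006, -0.108, 0.994, -0.003]
wrist_force: [1.2, -1.1, 0.4]
opening: 1.003
```

```bash
python3 - <<'E'
from h import *
go(C,.112,12.65)
c=snap('top','t5.png')
for r in carriers(c): print(r)
E
```

```text
t 18.3 pos [ 0.6638 -0.162   0.2358] jaw 102.42 open 1.003 F [ 1.2 -1.1  0.4] q6 -2.2
turn 1.567 shift after turn [215.   -4.  123.8] before turn [  6.3 216.  122. ]
(array([135., 290.]), 334.1, 423.6, 76.0, 195.6, -89.6)
(array([216., 251.]), 429.2, 157.6, 45.6, 65.3, -4.2)
(array([179., 249.]), 439.3, 273.5, 47.3, 63.7, -0.0)
(array([251., 106.]), 896.6, 35.4, 79.8, 105.6, -80.5)
```

>>> arm_command(plan=[1, 43, 0, 0, 1, 43, 0, 0, 1, 43, 0, 0, 1, 43, 0, 0, 1, 43, 0, 0, 0, 0, 0, 0.1425, 0, 0, 0, 0.1425, 0, 0, 0, 0.1425, 0, 0, 0, 0.1425, 0, 0, 0, 0.1425, 0, 0, 0, 0.1425, 0, 0, 0, 0.1425, 0, 0, 0, 0.1425, 0, 0, 0, 0.1425, 0, 0, 0, 0.1425, 0, 0, 0, 0.1425, 0, 0, 0, 0])

```text
time_s: 20.05
eef_pos: [0.608, 0.0486, 0.2254]
eef_rot: [-0.001, 0.626, 0.78, -0.001]
wrist_force: [0.2, 0.3, -0.0]
opening: 1.003
```

```bash
python3 - <<'E'
from h import *
go(box(0,2),.111,12.65)
E
```

```text
t 20.1 pos [0.608  0.0486 0.2254] jaw 12.53 open 1.003 F [ 0.2  0.3 -0. ] q6 -0.33
turn -0.002 shift after turn [ -0.7   4.3 114.4] before turn [ -0.7   4.5 114.3]
```

>>> arm_command(plan=[-0.7, 4.4, 40, 0, 0, 0, 40, 0, 0, 0, 25, 0, 0, 0, 9, 0, 0, 0, 0, 0])

```text
time_s: 20.55
eef_pos: [0.6119, 0.049, 0.111]
eef_rot: [-0.002, 0.624, 0.781, -0.001]
wrist_force: [0.7, 0.2, 0.2]
opening: 0.999
```

>>> arm_command(plan=[0, 0, 0, 0, 0, 0, 0, 0, 0, 0, 0, 0, 0, 0, 0, 0, 0, 0, 0, 0, 0, 0, -10, 0, 0, 0, -40, 0, 0, 0, -45, 0, 0, 0, 0, 0], grip=0)

```text
time_s: 21.45
eef_pos: [0.6175, 0.0486, 0.2166]
eef_rot: [0.006, 0.625, 0.781, 0.004]
wrist_force: [1.3, 0.3, -0.7]
opening: 0.532
```

```bash
python3 - <<'E'
from h import *
go((.40,-.385),.032,12.65)
E
```

```text
t 21.4 pos [0.6175 0.0486 0.2166] jaw 12.63 open 0.532 F [ 1.3  0.3 -0.7] q6 -0.33
turn -0.0 shift after turn [-375.4 -307.2  184.6] before turn [-374.8 -309.5  182.1]
```

>>> arm_command(plan=[-37.5, -30.7, 0, 0, -37.5, -30.7, 0, 0, -37.5, -30.7, 0, 0, -37.5, -30.7, 0, 0, -37.5, -30.7, 0, 0, -37.5, -30.7, 0, 0, -37.5, -30.7, 0, 0, -37.5, -30.7, 0, 0, -37.5, -30.7, 0, 0, -37.5, -30.7, 0, 0, 0, 0, 40, 0, 0, 0, 40, 0, 0, 0, 40, 0, 0, 0, 30, 0, 0, 0, 0, 0])

```text
time_s: 22.95
eef_pos: [0.3932, -0.3807, 0.0534]
eef_rot: [-0.004, 0.625, 0.78, 0.002]
wrist_force: [-0.5, 0.5, -2.4]
opening: 0.527
```

```bash
python3 - <<'E'
from h import *
go((.40,-.385),.031,12.65)
E
```

```text
t 22.9 pos [ 0.3932 -0.3807  0.0534] jaw 12.61 open 0.527 F [-0.5  0.5 -2.4] q6 -1.21
turn -0.001 shift after turn [-5.7  5.7 22.4] before turn [-5.9  5.8 22.4]
```

>>> arm_command(plan=[-5.7, 5.7, 14, 0, 0, 0, 4, 0, 0, 0, 3, 0, 0, 0, 2, 0, 0, 0, 0, 0])

```text
time_s: 23.45
eef_pos: [0.4024, -0.3885, 0.0355]
eef_rot: [0.0, 0.625, 0.781, -0.0]
wrist_force: [1.6, 0.2, -2.0]
opening: 0.526
```

```bash
python3 - <<'E'
from h import *
go((.429,.1577),.2,85.8)
E
```

```text
t 23.4 pos [ 0.4024 -0.3885  0.0355] jaw 12.63 open 0.526 F [ 1.6  0.2 -2. ] q6 -1.2
turn -1.277 shift after turn [  13.5  546.7 -164.5] before turn [ 527.1  145.4 -164.8]
```

>>> arm_command(plan=[0, 0, 3, 0, 0, 0, 2, 0, 0, 0, 0, 0])

```text
time_s: 23.75
eef_pos: [0.4027, -0.389, 0.0338]
eef_rot: [0.0, 0.625, 0.781, -0.0]
wrist_force: [-8.2, 10.7, 30.9]
opening: 0.527
```

>>> arm_command(plan=[0, 0, 0, 0, 0, 0, 0, 0, 0, 0, 0, 0, 0, 0, 0, 0, 0, 0, 0, 0, 0, 0, -40, 0, 0, 0, -45, 0, 0, 0, -45, -0.14, 0, 0, -30, -0.14, 0, 0, 0, -0.14, 0, 0, 0, -0.14, 0, 0, 0, -0.14, 0, 0, 0, -0.14, 0, 0, 0, -0.14, 0, 0, 0, -0.14, 0, 0, 0, -0.157, 0, 0, 0, 0], grip=1)

```text
out of range: row 16 has -0.157, outside -0.15 to 0.15
```

```bash
python3 - <<'E'
from h import *
go((.429,.1577),.2,85.8)
c=snap('top','t6.png'); a=c['color'][:,:,::-1]
for r in carriers(c): print(r)
E
```

```text
t 23.8 pos [ 0.4027 -0.389   0.0338] jaw 12.65 open 0.527 F [-8.2 10.7 30.9] q6 -1.2
turn -1.277 shift after turn [  13.8  547.2 -166.2] before turn [ 527.6  145.4 -166.7]
(array([160., 418.]), -75.8, 336.2, 9.1, 258.8, 89.4)
(array([328., 411.]), -45.2, -160.5, 86.8, 152.7, 88.7)
(array([226., 407.]), -35.1, 122.1, 64.2, 96.1, -0.7)
(array([216., 251.]), 428.7, 157.2, 46.8, 66.1, -5.8)
(array([179., 249.]), 439.3, 273.5, 47.3, 63.7, -0.0)
(array([250., 105.]), 900.3, 40.3, 92.7, 100.0, 86.2)
```

>>> arm_command(plan=[0, 0, -2, 0, 0, 0, 0, 0])

```text
time_s: 24.0
eef_pos: [0.4028, -0.3892, 0.0338]
eef_rot: [0.001, 0.625, 0.781, -0.0]
wrist_force: [-2.5, 3.1, 13.6]
opening: 0.527
```

>>> arm_command(plan=[0, 0, 0, 0, 0, 0, 0, 0, 0, 0, 0, 0, 0, 0, 0, 0, 0, 0, 0, 0, 0, 0, -40, 0, 0, 0, -45, 0, 0, 0, -45, -0.14, 0, 0, -30, -0.14, 0, 0, 0, -0.14, 0, 0, 0, -0.14, 0, 0, 0, -0.14, 0, 0, 0, -0.14, 0, 0, 0, -0.145, 0, 0, 0, -0.145, 0, 0, 0, -0.147, 0, 0, 0, 0], grip=1)

```text
time_s: 25.7
eef_pos: [0.4022, -0.3883, 0.1916]
eef_rot: [-0.0, 0.036, 0.999, 0.0]
wrist_force: [0.3, 0.2, 0.8]
opening: 1.001
```

```bash
python3 - <<'E'
from h import *
go((.429,.1577),.15,85.2)
c=snap('top','t6.png'); a=c['color'][:,:,::-1]
for r in carriers(c): print(r)
cv2.imwrite('pics/c7.png',a)
E
```

```text
t 25.7 pos [ 0.4022 -0.3883  0.1916] jaw 85.87 open 1.001 F [0.3 0.2 0.8] q6 -2.48
turn 0.012 shift after turn [ 19.  546.4  41.6] before turn [ 12.6 546.5  41.7]
(array([311., 298.]), 267.5, -140.1, 58.4, 121.3, 88.7)
(array([397., 271.]), 355.5, -413.6, 45.5, 75.3, 35.7)
(array([216., 251.]), 428.8, 157.5, 46.2, 66.1, -4.7)
(array([179., 249.]), 439.3, 273.5, 47.3, 63.7, -0.0)
(array([250., 105.]), 900.3, 40.4, 92.7, 99.8, 86.2)
```

View pics/c7.png

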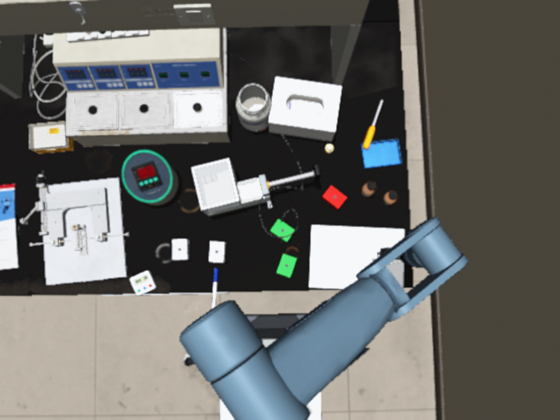

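The plunger is drawn back with the handle at px (317,172). Carriers at (180,249) and (217,252) remain. The arm hides the placed carrier, so I'll check it later.

>>> arm_command(plan=[1.2, 42, 0, 0, 1.2, 42, 0, 0, 1.2, 42, 0, 0, 1.2, 42, 0, 0, 1.2, 42, 0, 0, 1.2, 42, 0, 0, 1.2, 42, 0, 0, 1.2, 42, 0, 0, 1.2, 42, 0, 0, 1.2, 42, 0, 0, 1.2, 42, 0, 0, 1.2, 42, 0, 0, 1.2, 42, 0, 0, 0, 0, 40, 0, 0, 0, 40, 0, 0, 0, 0, 0])

```text
time_s: 27.35
eef_pos: [0.4223, 0.1573, 0.1072]
eef_rot: [-0.005, 0.038, 0.999, -0.001]
wrist_force: [-0.7, 0.4, -0.2]
opening: 1.003
```

```bash
python3 - <<'E'
from h import *
go((.429,.1577),.012,85.6)
c=snap('top','t7.png'); a=c['color'][:,:,::-1]
for r in carriers(c): print(r)
cv2.imwrite('pics/c8.png',cv2.resize(a[215:300,300:420],None,fx=5,fy=5))
E
```

```text
t 27.4 pos [0.4223 0.1573 0.1072] jaw 85.65 open 1.003 F [-0.7  0.4 -0.2] q6 -1.4
turn 0.001 shift after turn [-6.7  0.9 95.2] before turn [-7.7  1.1 95.1]
(array([136., 290.]), 334.1, 418.8, 76.1, 205.0, -89.7)
(array([251., 106.]), 896.6, 35.4, 79.8, 105.6, -80.5)
```

View pics/c8.png

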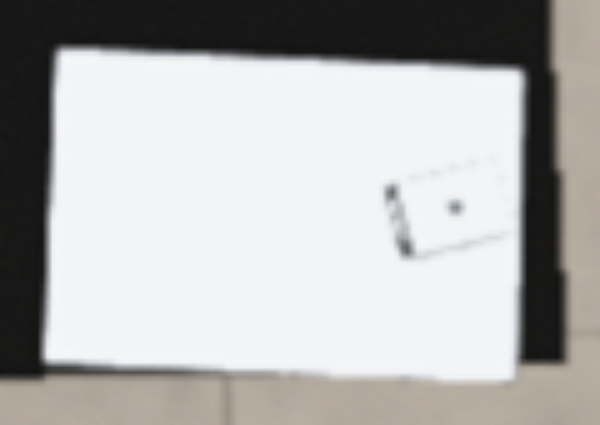

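The first carrier stands upright at px (391,256), well inside the board. Now the second.

>>> arm_command(plan=[-6.7, 1, 30, 0, 0, 0, 40, 0, 0, 0, 22, 0, 0, 0, 3, 0, 0, 0, 0, 0])

```text
time_s: 27.9
eef_pos: [0.435, 0.1576, 0.0183]
eef_rot: [0.001, 0.038, 0.999, 0.0]
wrist_force: [0.8, 0.4, 0.4]
opening: 0.998
```

>>> arm_command(plan=[0, 0, 0, 0, 0, 0, 0, 0, 0, 0, 0, 0, 0, 0, 0, 0, 0, 0, 0, 0, 0, 0, 0, 0], grip=0)

```text
time_s: 28.5
eef_pos: [0.435, 0.1579, 0.0184]
eef_rot: [0.001, 0.037, 0.999, 0.0]
wrist_force: [-1.7, -0.8, 7.5]
opening: 0.524
```

```bash
python3 - <<'E'
from h import *
go((.429,.1577),.014,85.6)
E
```

```text
t 28.5 pos [0.435  0.1579 0.0184] jaw 85.79 open 0.524 F [-1.7 -0.8  7.5] q6 -1.41
turn 0.003 shift after turn [ 5.9 -0.6  4.4] before turn [ 6.  -0.6  4.4]
```

>>> arm_command(plan=[0, 0, -30, 0, 0, 0, -45, 0.142, 0, 0, -45, 0.142, 0, 0, -45, 0.142, 0, 0, -45, 0.142, 0, 0, 0, 0.142, 0, 0, 0, 0.142, 0, 0, 0, 0.142, 0, 0, 0, 0.142, 0, 0, 0, 0.141, 0, 0, 0, 0, 0, 0, 0, 0])

```text
time_s: 29.7
eef_pos: [0.4333, 0.1578, 0.2268]
eef_rot: [-0.0, 0.624, 0.782, -0.0]
wrist_force: [0.0, -0.6, -2.4]
opening: 0.53
```

```bash
python3 - <<'E'
from h import *
go(box(0,-5.5),.2,12.65)
c=snap('top')
for r in carriers(c): print(r)
E
```

```text
t 29.7 pos [0.4333 0.1578 0.2268] jaw 12.84 open 0.53 F [ 0.  -0.6 -2.4] q6 -0.13
turn 0.003 shift after turn [-153.   150.9   26.8] before turn [-153.5  150.4   26.7]
(array([133., 290.]), 333.9, 433.2, 75.7, 176.8, -89.4)
(array([251., 106.]), 896.6, 35.4, 79.8, 105.6, -80.5)
(array([414., 101.]), 903.2, -480.3, 43.1, 378.3, -0.1)
```

>>> arm_command(plan=[-30.6, 30.2, 0, 0.003, -30.6, 30.2, 0, 0, -30.6, 30.2, 0, 0, -30.6, 30.2, 0, 0, -30.6, 30.1, 0, 0, 0, 0, 40, 0, 0, 0, 35, 0, 0, 0, 0, 0, 0, 0, 0, 0])

```text
time_s: 30.65
eef_pos: [0.6135, 0.0411, 0.1516]
eef_rot: [-0.001, 0.626, 0.78, -0.001]
wrist_force: [0.5, -0.1, -2.1]
opening: 0.529
```

```bash
python3 - <<'E'
from h import *
go(box(0,-5.5),.113,12.65)
E
```

```text
t 30.6 pos [0.6135 0.0411 0.1516] jaw 12.53 open 0.529 F [ 0.5 -0.1 -2.1] q6 -0.34
turn -0.002 shift after turn [ 0.3  0.6 38.6] before turn [ 0.3  0.6 38.6]
```

>>> arm_command(plan=[0, 0, 15, 0, 0, 0, 10, 0, 0, 0, 5, 0, 0, 0, 3, 0, 0, 0, 2, 0, 0, 0, 1, 0, 0, 0, 0, 0, 0, 0, 0, 0])

```text
time_s: 31.45
eef_pos: [0.6142, 0.041, 0.1161]
eef_rot: [0.0, 0.626, 0.78, 0.0]
wrist_force: [0.1, -0.1, -2.3]
opening: 0.529
```

```bash
python3 - <<'E'
from h import *
go(box(0,-5.5),.113,12.65)
E
```

```text
t 31.4 pos [0.6142 0.041  0.1161] jaw 12.45 open 0.529 F [ 0.1 -0.1 -2.3] q6 -0.34
turn -0.004 shift after turn [ 0.6 -0.1  3.1] before turn [ 0.6 -0.1  3.1]
```

Already between the rails. Setting it down, releasing, going to the handle.

>>> arm_command(plan=[0, 0, 1.5, 0, 0, 0, 1, 0, 0, 0, 0, 0])

```text
time_s: 31.75
eef_pos: [0.6141, 0.041, 0.1135]
eef_rot: [0.0, 0.626, 0.78, 0.0]
wrist_force: [-0.2, -0.1, -0.1]
opening: 0.524
```

>>> arm_command(plan=[0, 0, 0, 0, 0, 0, 0, 0, 0, 0, 0, 0, 0, 0, 0, 0, 0, 0, 0, 0, 0, 0, -45, 0, 0, 0, -45, 0, 0, 0, -20, 0, -40.6, 0, 0, 0, -40.6, 0, 0, 0, -40.6, 0, 0, 0, -40.6, 0, 0, 0, -40.6, 0, 0, 0, 0, 0, 0, 0], grip=1)

```text
time_s: 33.15
eef_pos: [0.658, -0.1628, 0.223]
eef_rot: [0.001, 0.628, 0.778, -0.001]
wrist_force: [0.0, 0.9, -0.9]
opening: 1.001
```

>>> arm_command(plan=[0, 0, 0, -0.1428, 0, 0, 0, -0.1428, 0, 0, 0, -0.1428, 0, 0, 0, -0.1428, 0, 0, 0, -0.1428, 0, 0, 0, -0.1428, 0, 0, 0, -0.1428, 0, 0, 0, -0.1428, 0, 0, 0, -0.1428, 0, 0, 0, -0.1428, 0, 0, 0, -0.1428, 0, 0, 0, 0, 0, 0, 0, 0])

```text
time_s: 34.45
eef_pos: [0.6577, -0.1567, 0.2232]
eef_rot: [-0.0, -0.107, 0.994, 0.0]
wrist_force: [-1.3, -0.1, 0.2]
opening: 0.998
```

```bash
python3 - <<'E'
from h import *
go(box(0,-210),.135,102.65)
c=snap('top','t8.png'); a=c['color'][:,:,::-1]
for r in carriers(c): print(r)
cv2.imwrite('pics/c9.png',cv2.resize(a[150:290,170:410],None,fx=3.3,fy=3.3,interpolation=cv2.INTER_CUBIC))
E
```

```text
t 34.5 pos [ 0.6577 -0.1567  0.2232] jaw 102.26 open 0.998 F [-1.3 -0.1  0.2] q6 -2.19
turn -0.007 shift after turn [-0.8 -1.5 88.2] before turn [-0.8 -1.6 88.2]
(array([203., 296.]), 309.6, 211.5, 82.5, 159.0, 67.5)
(array([135., 290.]), 333.8, 423.8, 76.1, 195.6, -89.3)
(array([179., 249.]), 439.3, 273.5, 47.3, 63.7, -0.0)
(array([250., 105.]), 901.9, 40.2, 89.7, 99.6, 86.2)
```

View pics/c9.png

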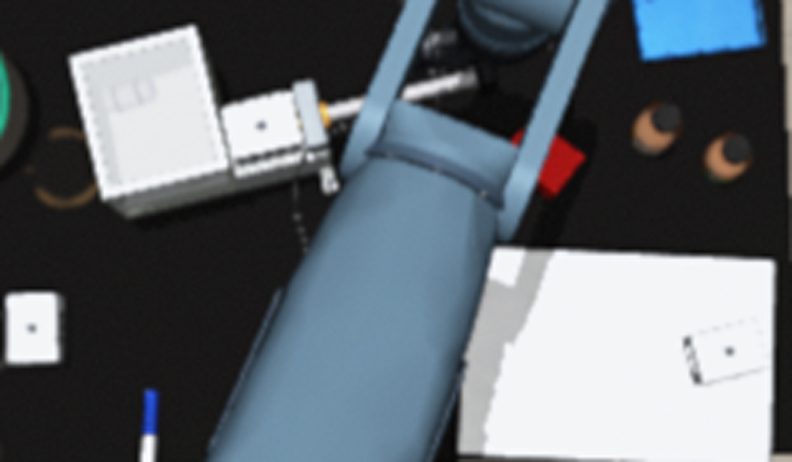

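The second carrier is seated (dot at crop 260,126), capsule 1 is in the box at (130,92), and the flap is shut. Gripping the handle.

>>> arm_command(plan=[-0.8, -1.5, 30, -0.007, 0, 0, 40, 0, 0, 0, 16, 0, 0, 0, 0, 0, 0, 0, 0, 0])

```text
time_s: 35.0
eef_pos: [0.6594, -0.1587, 0.1383]
eef_rot: [0.0, -0.112, 0.994, -0.0]
wrist_force: [0.1, 0.2, 0.3]
opening: 0.999
```

>>> arm_command(plan=[0, 0, 0, 0, 0, 0, 0, 0, 0, 0, 0, 0, 0, 0, 0, 0, 0, 0, 0, 0, 0, 0, 0, 0, 0, 0, 0, 0], grip=0)

```text
time_s: 35.7
eef_pos: [0.6587, -0.1573, 0.1379]
eef_rot: [-0.0, -0.112, 0.994, 0.001]
wrist_force: [-3.0, 4.7, 4.5]
opening: 0.174
```

>>> arm_command(plan=[0, 5, 0, 0, 0, 8, 0, 0, 0, 8, 0, 0, 0, 8, 0, 0, 0, 8, 0, 0, 0, 8, 0, 0, 0, 8, 0, 0, 0, 8, 0, 0, 0, 8, 0, 0, 0, 8, 0, 0, 0, 8, 0, 0, 0, 8, 0, 0, 0, 8, 0, 0, 0, 8, 0, 0, 0, 8, 0, 0, 0, 3, 0, 0, 0, 0, 0, 0, 0, 0, 0, 0])

```text
time_s: 37.5
eef_pos: [0.6321, -0.0404, 0.1379]
eef_rot: [0.0, -0.112, 0.994, 0.0]
wrist_force: [-3.0, 0.2, 6.4]
opening: 0.176
```

```bash
python3 - <<'E'
from h import *
go(box(0,-90),.138,102.65)
c=snap('top','t9.png'); a=c['color'][:,:,::-1]
cv2.imwrite('pics/c10.png',cv2.resize(a[150:230,185:315],None,fx=6,fy=6,interpolation=cv2.INTER_CUBIC))
E
```

```text
t 37.5 pos [ 0.6321 -0.0404  0.1379] jaw 102.88 open 0.176 F [-3.   0.2  6.4] q6 -2.05
turn 0.004 shift after turn [-0.3 -0.6 -0.1] before turn [-0.3 -0.6 -0.1]
```

View pics/c10.png

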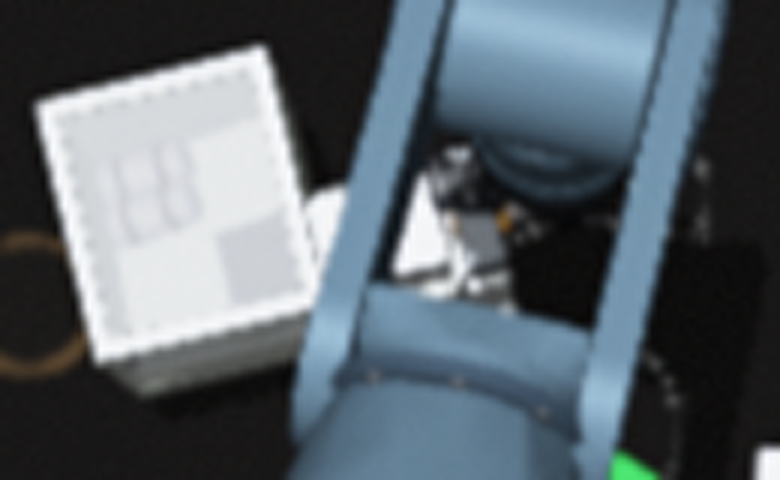

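Two capsules now lie side by side at crop (155,190). Drawing back and collecting the carrier.

>>> arm_command(plan=[0, -10, 0, 0, 0, -14, 0, 0, 0, -14, 0, 0, 0, -14, 0, 0, 0, -14, 0, 0, 0, -14, 0, 0, 0, -14, 0, 0, 0, -14, 0, 0, 0, -8, 0, 0, 0, -3, 0, 0, 0, -2, 0, 0, 0, 0, 0, 0])

```text
time_s: 38.75
eef_pos: [0.6588, -0.1572, 0.1379]
eef_rot: [-0.0, -0.112, 0.994, 0.001]
wrist_force: [-3.3, 3.7, 8.3]
opening: 0.181
```

>>> arm_command(plan=[0, 0, 0, 0, 0, 0, 0, 0, 0, 0, 0, 0, 0, 0, 0, 0, 0, 0, -40, 0, 0, 0, -50, 0, 0, 43, 0, 0, 0, 43, 0, 0, 0, 43, 0, 0, 0, 43, 0, 0, 0, 42, 0, 0, 0, 0, 0, 0], grip=1)

```text
time_s: 39.95
eef_pos: [0.61, 0.0542, 0.2272]
eef_rot: [-0.0, -0.114, 0.993, 0.001]
wrist_force: [0.0, 0.4, -0.8]
opening: 1.004
```

>>> arm_command(plan=[0, 0, 0, 0.1428, 0, 0, 0, 0.1428, 0, 0, 0, 0.1428, 0, 0, 0, 0.1428, 0, 0, 0, 0.1428, 0, 0, 0, 0.1428, 0, 0, 0, 0.1428, 0, 0, 0, 0.1428, 0, 0, 0, 0.1428, 0, 0, 0, 0.1428, 0, 0, 0, 0.1428, 0, 0, 0, 0, 0, 0, 0, 0])

```text
time_s: 41.25
eef_pos: [0.6116, 0.0486, 0.2271]
eef_rot: [-0.0, 0.622, 0.783, -0.0]
wrist_force: [0.2, 0.1, 0.2]
opening: 1.001
```

```bash
python3 - <<'E'
from h import *
go(box(0,2),.111,12.65)
E
```

```text
t 41.2 pos [0.6116 0.0486 0.2271] jaw 13.04 open 1.001 F [0.2 0.1 0.2] q6 -0.34
turn 0.007 shift after turn [  0.    0.8 116.1] before turn [  0.    0.8 116.1]
```

>>> arm_command(plan=[0, 0.8, 40, 0.007, 0, 0, 40, 0, 0, 0, 28, 0, 0, 0, 7, 0, 0, 0, 0, 0])

```text
time_s: 41.75
eef_pos: [0.6117, 0.0492, 0.1113]
eef_rot: [-0.001, 0.626, 0.78, -0.001]
wrist_force: [0.4, 0.3, 0.1]
opening: 0.999
```

>>> arm_command(plan=[0, 0, 0, 0, 0, 0, 0, 0, 0, 0, 0, 0, 0, 0, 0, 0, 0, 0, 0, 0, 0, 0, -10, 0, 0, 0, -40, 0, 0, 0, -45, 0, 0, 0, 0, 0, 0, 0, 0, 0], grip=0)

```text
time_s: 42.75
eef_pos: [0.613, 0.0494, 0.2093]
eef_rot: [0.001, 0.626, 0.78, 0.001]
wrist_force: [0.2, 0.3, -2.2]
opening: 0.528
```

```bash
python3 - <<'E'
from h import *
go((.40,-.29),.036,12.65)
E
```

```text
t 42.8 pos [0.613  0.0494 0.2093] jaw 12.46 open 0.528 F [ 0.2  0.3 -2.2] q6 -0.33
turn -0.003 shift after turn [-284.5 -282.2  173.3] before turn [-285.3 -281.8  172.6]
```

>>> arm_command(plan=[-31.6, -31.4, 0, 0, -31.6, -31.4, 0, 0, -31.6, -31.4, 0, 0, -31.6, -31.4, 0, 0, -31.6, -31.4, 0, 0, -31.6, -31.4, 0, 0, -31.6, -31.4, 0, 0, -31.6, -31.4, 0, 0, -31.6, -31.4, 0, 0, 0, 0, 45, 0, 0, 0, 45, 0, 0, 0, 45, 0, 0, 0, 22, 0, 0, 0, 0, 0, 0, 0, 0, 0])

```text
time_s: 44.25
eef_pos: [0.3971, -0.2886, 0.0497]
eef_rot: [-0.001, 0.626, 0.78, 0.0]
wrist_force: [-0.5, -0.1, -2.3]
opening: 0.529
```

```bash
python3 - <<'E'
from h import *
go((.40,-.29),.034,12.65)
E
```

```text
t 44.2 pos [ 0.3971 -0.2886  0.0497] jaw 12.46 open 0.529 F [-0.5 -0.1 -2.3] q6 -1.09
turn -0.003 shift after turn [-2.   2.5 15.7] before turn [-2.   2.5 15.7]
```

>>> arm_command(plan=[0, 0, 8, 0, 0, 0, 5, 0, 0, 0, 2, 0, 0, 0, 0, 0, 0, 0, 0, 0])

```text
time_s: 44.75
eef_pos: [0.3978, -0.2895, 0.0356]
eef_rot: [0.0, 0.626, 0.78, -0.0]
wrist_force: [1.2, 0.2, -1.9]
opening: 0.526
```

>>> arm_command(plan=[0, 0, 1.5, 0, 0, 0, 0, 0])

```text
time_s: 44.95
eef_pos: [0.3976, -0.2893, 0.0338]
eef_rot: [0.0, 0.626, 0.78, -0.0]
wrist_force: [0.1, 0.4, -2.1]
opening: 0.526
```

>>> arm_command(plan=[0, 0, 1.5, 0, 0, 0, 0, 0, 0, 0, 0, 0])

```text
time_s: 45.25
eef_pos: [0.3977, -0.2894, 0.0334]
eef_rot: [-0.0, 0.626, 0.78, -0.0]
wrist_force: [-3.9, 3.4, 11.0]
opening: 0.534
```

>>> arm_command(plan=[0, 0, 0, 0, 0, 0, 0, 0, 0, 0, 0, 0, 0, 0, 0, 0, 0, 0, 0, 0, 0, 0, -40, 0, 0, 0, -45, 0, 0, 0, -45, -0.1353, 0, 0, -30, -0.1353, 0, 0, 0, -0.1353, 0, 0, 0, -0.1353, 0, 0, 0, -0.1353, 0, 0, 0, -0.1353, 0, 0, 0, -0.1353, 0, 0, 0, -0.1353, 0, 0, 0, -0.1353, 0, 0, 0, -0.1353, 0, 0, 0, 0], grip=1)

```text
time_s: 47.05
eef_pos: [0.3976, -0.2892, 0.1921]
eef_rot: [-0.0, -0.0, 1.0, 0.0]
wrist_force: [0.5, 0.4, 0.4]
opening: 1.001
```

```bash
python3 - <<'E'
from h import *
go((.4393,.2735),.19,90)
c=snap('top','t10.png')
for r in carriers(c): print(r)
E
```

```text
t 47.0 pos [ 0.3976 -0.2892  0.1921] jaw 90.04 open 1.001 F [0.5 0.4 0.4] q6 -2.44
turn 0.001 shift after turn [-41.7 562.7   2.1] before turn [-42.1 562.7   2.2]
(array([179., 249.]), 439.3, 273.5, 47.4, 63.7, -0.0)
(array([252., 101.]), 916.7, 42.5, 93.8, 117.9, -31.2)
```

>>> arm_command(plan=[-3.2, 43.3, 0, 0, -3.2, 43.3, 0, 0, -3.2, 43.3, 0, 0, -3.2, 43.3, 0, 0, -3.2, 43.3, 0, 0, -3.2, 43.3, 0, 0, -3.2, 43.3, 0, 0, -3.2, 43.3, 0, 0, -3.2, 43.3, 0, 0, -3.2, 43.3, 0, 0, -3.2, 43.3, 0, 0, -3.2, 43.3, 0, 0, -3.2, 43.3, 0, 0, 0, 0, 40, 0, 0, 0, 40, 0, 0, 0, 0, 0, 0, 0, 0, 0])

```text
time_s: 48.8
eef_pos: [0.4391, 0.2734, 0.1123]
eef_rot: [-0.001, 0.001, 1.0, -0.0]
wrist_force: [0.3, 0.6, -0.0]
opening: 0.999
```

```bash
python3 - <<'E'
from h import *
go((.4393,.2735),.014,90)
c=snap('top','t11.png')
for r in carriers(c): print(r)
c=snap('scene','s11.png')
a=c['color'][:,:,::-1]
cv2.imwrite('pics/c11.png',a)
E
```

```text
t 48.8 pos [0.4391 0.2734 0.1123] jaw 89.85 open 0.999 F [ 0.3  0.6 -0. ] q6 -1.24
turn -0.003 shift after turn [-0.2  0.1 98.3] before turn [-0.4  0.2 98.3]
(array([251., 106.]), 896.6, 35.4, 79.8, 105.6, -80.5)
(array([414., 101.]), 903.2, -480.3, 43.1, 378.3, -0.1)
```

View pics/c11.png

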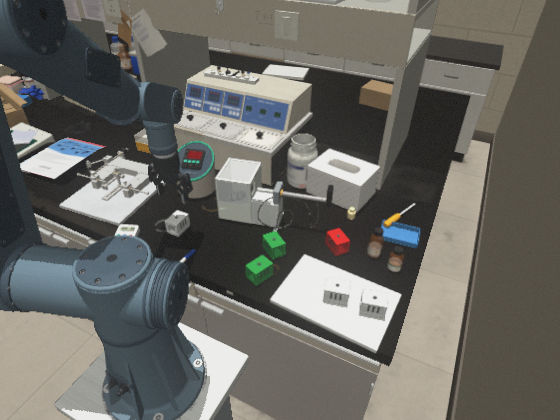

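Two carriers stand on the board at px (337,291) and (374,304). The third sits under the gripper at (178,222), not knocked. Grasping it.

>>> arm_command(plan=[0, 0, 40, 0, 0, 0, 40, 0, 0, 0, 15, 0, 0, 0, 0, 0, 0, 0, 0, 0])

```text
time_s: 49.4
eef_pos: [0.4414, 0.2739, 0.0193]
eef_rot: [0.002, 0.001, 1.0, 0.001]
wrist_force: [0.2, -0.9, 0.2]
opening: 0.999
```

>>> arm_command(plan=[0, 0, 0, 0, 0, 0, 0, 0, 0, 0, 0, 0, 0, 0, 0, 0, 0, 0, 0, 0, 0, 0, 0, 0], grip=0)

```text
time_s: 50.0
eef_pos: [0.4407, 0.274, 0.0188]
eef_rot: [0.001, 0.0, 1.0, 0.0]
wrist_force: [0.0, -0.6, 6.1]
opening: 0.529
```

>>> arm_command(plan=[0, 0, -30, 0, 0, 0, -45, 0.135, 0, 0, -45, 0.135, 0, 0, -45, 0.135, 0, 0, -45, 0.135, 0, 0, 0, 0.135, 0, 0, 0, 0.135, 0, 0, 0, 0.135, 0, 0, 0, 0.135, 0, 0, 0, 0.135, 0, 0, 0, 0.135, 0, 0, 0, 0, 0, 0, 0, 0])

```text
time_s: 51.3
eef_pos: [0.4393, 0.2735, 0.2272]
eef_rot: [-0.0, 0.624, 0.782, -0.0]
wrist_force: [-0.2, 0.6, -1.6]
opening: 0.531
```

```bash
python3 - <<'E'
from h import *
go(box(0,-1),.2,12.65)
E
```

```text
t 51.3 pos [0.4393 0.2735 0.2272] jaw 12.83 open 0.531 F [-0.2  0.6 -1.6] q6 0.1
turn 0.003 shift after turn [-260.1  119.7   27.2] before turn [-260.5  118.9   27.2]
```

>>> arm_command(plan=[-37.2, 17.1, 0, 0.003, -37.2, 17.1, 0, 0, -37.2, 17.1, 0, 0, -37.2, 17.1, 0, 0, -37.2, 17.1, 0, 0, -37.2, 17.1, 0, 0, -37.1, 17.1, 0, 0, 0, 0, 0, 0, 0, 0, 40, 0, 0, 0, 35, 0, 0, 0, 0, 0, 0, 0, 0, 0])

```text
time_s: 52.5
eef_pos: [0.6121, 0.0457, 0.1522]
eef_rot: [-0.001, 0.626, 0.78, -0.0]
wrist_force: [0.3, 0.7, -1.6]
opening: 0.53
```

```bash
python3 - <<'E'
from h import *
go(box(0,-1),.1138,12.65)
E
```

```text
t 52.5 pos [0.6121 0.0457 0.1522] jaw 12.55 open 0.53 F [ 0.3  0.7 -1.6] q6 -0.34
turn -0.002 shift after turn [ 0.   1.  38.4] before turn [-0.   1.  38.4]
```

>>> arm_command(plan=[0, 1, 15, 0, 0, 0, 10, 0, 0, 0, 5, 0, 0, 0, 3, 0, 0, 0, 2, 0, 0, 0, 1, 0, 0, 0, 0, 0, 0, 0, 0, 0])

```text
time_s: 53.3
eef_pos: [0.6138, 0.0454, 0.1166]
eef_rot: [0.0, 0.626, 0.78, 0.0]
wrist_force: [-0.4, 0.3, -1.7]
opening: 0.53
```

>>> arm_command(plan=[0, 0, 1.5, 0, 0, 0, 0.5, 0, 0, 0, 0, 0])

```text
time_s: 53.6
eef_pos: [0.6135, 0.0455, 0.1142]
eef_rot: [-0.0, 0.626, 0.78, -0.0]
wrist_force: [-0.0, 0.5, -3.2]
opening: 0.526
```

>>> arm_command(plan=[0, 0, 0, 0, 0, 0, 0, 0, 0, 0, 0, 0, 0, 0, 0, 0, 0, 0, 0, 0, 0, 0, -45, 0, 0, 0, -45, 0, 0, 0, -20, 0, -41.5, 0, 0, 0, -41.5, 0, 0, 0, -41.5, 0, 0, 0, -41.5, 0, 0, 0, -41.5, 0, 0, 0, 0, 0, 0, 0], grip=1)

```text
time_s: 55.0
eef_pos: [0.6586, -0.1628, 0.224]
eef_rot: [0.001, 0.628, 0.778, -0.001]
wrist_force: [0.1, -0.2, -0.2]
opening: 1.001
```

>>> arm_command(plan=[0, 0, 0, -0.1428, 0, 0, 0, -0.1428, 0, 0, 0, -0.1428, 0, 0, 0, -0.1428, 0, 0, 0, -0.1428, 0, 0, 0, -0.1428, 0, 0, 0, -0.1428, 0, 0, 0, -0.1428, 0, 0, 0, -0.1428, 0, 0, 0, -0.1428, 0, 0, 0, -0.1428, 0, 0, 0, 0, 0, 0, 0, 0])

```text
time_s: 56.3
eef_pos: [0.6583, -0.1566, 0.2242]
eef_rot: [-0.0, -0.107, 0.994, 0.0]
wrist_force: [-0.8, 0.2, -0.6]
opening: 1.001
```

```bash
python3 - <<'E'
from h import *
go(box(0,-210),.138,102.65)
c=snap('top','t12.png'); p=proj(c,[*C,.145]); print('dot expected',p)
# dark spot near the expected carrier dot
x,y=p.astype(int); g=c['color'].min(2)[y-5:y+6,x-5:x+6]; i=np.unravel_index(g.argmin(),g.shape); print('dot seen',x-5+i[1],y-5+i[0],g.min(),np.median(g))
E
```

```text
t 56.3 pos [ 0.6583 -0.1566  0.2242] jaw 102.26 open 1.001 F [-0.8  0.2 -0.6] q6 -2.19
turn -0.007 shift after turn [-0.2 -1.5 86.2] before turn [-0.2 -1.5 86.2]
dot expected [248.7994427  187.89242375]
dot seen 249 188 144 245.0
```

The carrier's dot is exactly where it should be when seated. Gripping and pushing.

>>> arm_command(plan=[-0.2, -1.5, 30, -0.007, 0, 0, 40, 0, 0, 0, 16, 0, 0, 0, 0, 0, 0, 0, 0, 0])

```text
time_s: 56.85
eef_pos: [0.6594, -0.1587, 0.1393]
eef_rot: [0.0, -0.112, 0.994, -0.0]
wrist_force: [0.8, 0.0, 0.3]
opening: 1.004
```

>>> arm_command(plan=[0, 0, 0, 0, 0, 0, 0, 0, 0, 0, 0, 0, 0, 0, 0, 0, 0, 0, 0, 0, 0, 0, 0, 0, 0, 0, 0, 0], grip=0)

```text
time_s: 57.55
eef_pos: [0.6587, -0.1572, 0.1389]
eef_rot: [-0.0, -0.112, 0.994, 0.001]
wrist_force: [-3.2, 4.5, 3.8]
opening: 0.178
```

>>> arm_command(plan=[0, 5, 0, 0, 0, 8, 0, 0, 0, 8, 0, 0, 0, 8, 0, 0, 0, 8, 0, 0, 0, 8, 0, 0, 0, 8, 0, 0, 0, 8, 0, 0, 0, 8, 0, 0, 0, 8, 0, 0, 0, 8, 0, 0, 0, 8, 0, 0, 0, 8, 0, 0, 0, 8, 0, 0, 0, 8, 0, 0, 0, 3, 0, 0, 0, 0, 0, 0, 0, 0, 0, 0])

```text
time_s: 59.35
eef_pos: [0.6321, -0.0404, 0.1389]
eef_rot: [0.0, -0.112, 0.994, 0.0]
wrist_force: [-1.8, -0.1, 7.0]
opening: 0.175
```

```bash
python3 - <<'E'
from h import *
go(box(0,-90),.138,102.65)
c=snap('top','t13.png'); a=c['color'][:,:,::-1]
cv2.imwrite('pics/c12.png',cv2.resize(a[150:230,185:315],None,fx=6,fy=6,interpolation=cv2.INTER_CUBIC))
E
```

```text
t 59.4 pos [ 0.6321 -0.0404  0.1389] jaw 102.89 open 0.175 F [-1.8 -0.1  7. ] q6 -2.05
turn 0.004 shift after turn [-0.3 -0.6  0.9] before turn [-0.3 -0.6  0.9]
```

View pics/c12.png

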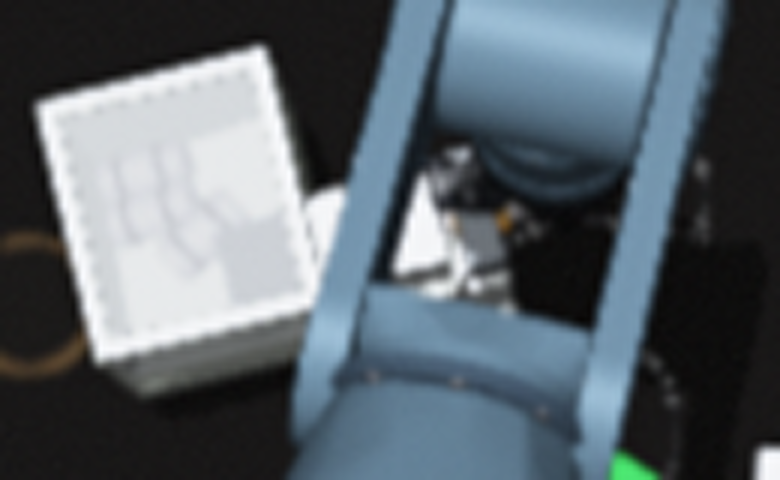

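The third capsule is also in, lying slanted at crop (210,235). Drawing back and collecting the last carrier, then I'll check the flap.

>>> arm_command(plan=[0, -10, 0, 0, 0, -14, 0, 0, 0, -14, 0, 0, 0, -14, 0, 0, 0, -14, 0, 0, 0, -14, 0, 0, 0, -14, 0, 0, 0, -14, 0, 0, 0, -8, 0, 0, 0, -3, 0, 0, 0, -2, 0, 0, 0, 0, 0, 0])

```text
time_s: 60.6
eef_pos: [0.6587, -0.1573, 0.1389]
eef_rot: [-0.0, -0.112, 0.994, 0.001]
wrist_force: [-3.8, 3.8, 8.5]
opening: 0.177
```

>>> arm_command(plan=[0, 0, 0, 0, 0, 0, 0, 0, 0, 0, 0, 0, 0, 0, 0, 0, 0, 0, -40, 0, 0, 0, -50, 0, 0, 0, 0, 0], grip=1)

```text
time_s: 61.3
eef_pos: [0.663, -0.1611, 0.2373]
eef_rot: [0.006, -0.112, 0.994, -0.003]
wrist_force: [0.6, 0.2, 0.8]
opening: 0.997
```

```bash
python3 - <<'E'
from h import *
go(box(0,2),.114,12.65)
c=snap('top','t14.png'); c8=cv2.imread('pics/t8.png')[:,:,::-1]
a=c['color'][:,:,::-1]
s=snap('scene')['color'][:,:,::-1]
A=cv2.resize(a[155:220,190:280],(540,390),interpolation=cv2.INTER_CUBIC)
A=cv2.convertScaleAbs(A.astype(np.float32)*2.2-300).astype(np.uint8) if 0 else np.clip(A.astype(float)*2.2-306,0,255).astype(np.uint8)
cv2.imwrite('pics/c13.png',A)
E
```

```text
t 61.3 pos [ 0.663  -0.1611  0.2373] jaw 102.85 open 0.997 F [0.6 0.2 0.8] q6 -2.21
turn -1.567 shift after turn [-215.9    3.4  123.3] before turn [  4.  217.  121.5]
```

View pics/c13.png

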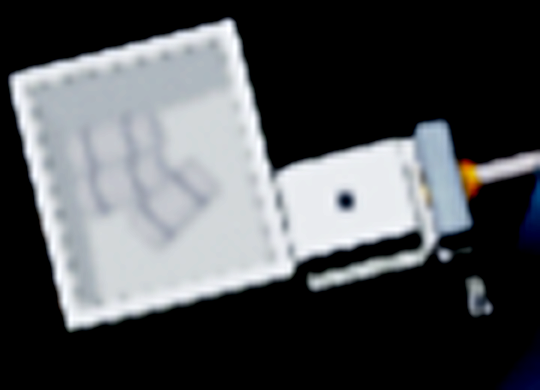

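All three capsules lie well inside the box and no flap edge is visible, so it's shut. That was the 16th picture, so I'll do the rest by numbers. Collecting the last carrier.

>>> arm_command(plan=[0, 43.2, 0, 0, 0, 43.2, 0, 0, 0, 43.2, 0, 0, 0, 43.2, 0, 0, 0, 42.5, 0, 0, 0, 0, 0, 0.1428, 0, 0, 0, 0.1428, 0, 0, 0, 0.1428, 0, 0, 0, 0.1428, 0, 0, 0, 0.1428, 0, 0, 0, 0.1428, 0, 0, 0, 0.1428, 0, 0, 0, 0.1428, 0, 0, 0, 0.1428, 0, 0, 0, 0.1428, 0, 0, 0, 0.1428, 0, 0, 0, 0, 0, 0, 0, 0])

```text
time_s: 63.2
eef_pos: [0.6104, 0.0504, 0.2268]
eef_rot: [-0.001, 0.622, 0.783, -0.001]
wrist_force: [-0.4, -0.9, 0.0]
opening: 1.0
```

```bash
python3 - <<'E'
from h import *
go(box(0,2),.112,12.65)
E
```

```text
t 63.2 pos [0.6104 0.0504 0.2268] jaw 13.07 open 1.0 F [-0.4 -0.9  0. ] q6 -0.34
turn 0.007 shift after turn [ -1.9   1.5 114.8] before turn [ -2.    1.8 114.8]
```

>>> arm_command(plan=[-1.9, 1.5, 40, 0.007, 0, 0, 40, 0, 0, 0, 28, 0, 0, 0, 7, 0, 0, 0, 0, 0])

```text
time_s: 63.7
eef_pos: [0.6121, 0.0489, 0.1119]
eef_rot: [-0.001, 0.626, 0.78, -0.001]
wrist_force: [-0.7, -0.3, 1.0]
opening: 0.999
```

>>> arm_command(plan=[0, 0, 0, 0, 0, 0, 0, 0, 0, 0, 0, 0, 0, 0, 0, 0, 0, 0, 0, 0, 0, 0, -10, 0, 0, 0, -40, 0, 0, 0, -45, 0, 0, 0, 0, 0, 0, 0, 0, 0], grip=0)

```text
time_s: 64.7
eef_pos: [0.614, 0.0489, 0.2106]
eef_rot: [0.002, 0.626, 0.78, 0.001]
wrist_force: [-0.1, 0.5, -3.7]
opening: 0.528
```

```bash
python3 - <<'E'
from h import *
go((.40,-.197),.036,12.65)
E
```

```text
t 64.7 pos [0.614  0.0489 0.2106] jaw 12.46 open 0.528 F [-0.1  0.5 -3.7] q6 -0.33
turn -0.003 shift after turn [-193.1 -262.7  174.6] before turn [-193.7 -262.7  173.8]
```

>>> arm_command(plan=[-24.2, -32.9, 0, 0, -24.2, -32.9, 0, 0, -24.2, -32.9, 0, 0, -24.2, -32.9, 0, 0, -24.2, -32.9, 0, 0, -24.2, -32.9, 0, 0, -24.2, -32.9, 0, 0, -24.2, -32.9, 0, 0, 0, 0, 0, 0, 0, 0, 45, 0, 0, 0, 45, 0, 0, 0, 45, 0, 0, 0, 22, 0, 0, 0, 0, 0, 0, 0, 0, 0])

```text
time_s: 66.2
eef_pos: [0.3975, -0.1962, 0.0509]
eef_rot: [-0.001, 0.626, 0.78, 0.0]
wrist_force: [0.6, -0.8, -1.1]
opening: 0.526
```

>>> arm_command(plan=[0, 0, 9, 0, 0, 0, 5, 0, 0, 0, 2, 0, 0, 0, 0, 0, 0, 0, 0, 0])

```text
time_s: 66.7
eef_pos: [0.398, -0.1971, 0.0356]
eef_rot: [0.0, 0.626, 0.78, -0.0]
wrist_force: [-0.4, -0.8, -2.9]
opening: 0.527
```

>>> arm_command(plan=[0, 0, 1.5, 0, 0, 0, 0, 0])

```text
time_s: 66.9
eef_pos: [0.3982, -0.1973, 0.0344]
eef_rot: [0.0, 0.626, 0.78, -0.0]
wrist_force: [-1.7, 1.4, 4.4]
opening: 0.528
```

>>> arm_command(plan=[0, 0, 1, 0, 0, 0, 0, 0])

```text
time_s: 67.1
eef_pos: [0.3982, -0.1973, 0.0343]
eef_rot: [0.0, 0.626, 0.78, -0.0]
wrist_force: [-5.5, 4.8, 18.1]
opening: 0.529
```

Contact with the board. Releasing, lifting and moving clear so the top camera can see everything.

>>> arm_command(plan=[0, 0, 0, 0, 0, 0, 0, 0, 0, 0, 0, 0, 0, 0, 0, 0, 0, 0, 0, 0, 0, 0, -40, 0, 0, 0, -45, 0, 0, 0, -45, 0, 0, 0, -40, 0, 45, 0, 0, 0, 45, 0, 0, 0, 45, 0, 0, 0, 45, 0, 0, 0, 45, 0, 0, 0, 45, 0, 0, 0, 45, 0, 0, 0, 45, 0, 0, 0, 45, 0, 0, 0], grip=1)

```text
time_s: 68.9
eef_pos: [0.3097, 0.2003, 0.203]
eef_rot: [0.0, 0.626, 0.78, 0.0]
wrist_force: [1.2, -0.2, -0.1]
opening: 1.004
```

```bash
python3 - <<'E'
from h import *
o=ctrl.get_obs(); print(o['eef_pos'],o['time_s'])
c=snap('top','t15.png'); I=c['color'].astype(int)
m=((I.min(2)>150)*255).astype(np.uint8); m[:, :300]=0
print('board',[r for r in rects(c,m,.014,3000,9000)])
def spot(n,p):
    x,y=p.round().astype(int); g=cv2.GaussianBlur(c['color'].min(2),(3,3),0)[y-8:y+9,x-8:x+9].astype(int)
    i=np.unravel_index(g.argmin(),g.shape); print(n,p.round(1),'seen',x-8+i[1],y-8+i[0],g.min(),onz(c,x-8+i[1],y-8+i[0],.064)[:2].round(3))
for k,xy in enumerate([(.402,-.389),(.398,-.289),(.398,-.197)]): spot('car',proj(c,[*xy,.064]))
# handle: dark top at drawn back
p=proj(c,[*box(0,-210),.17]);q=proj(c,[*box(0,-200),.127]);print('handle px',p,'rod px',q)
# brightness along the rod line from guide backwards, z=127
print([(y,int(c['color'][tuple(proj(c,[*box(0,y),.127]).round().astype(int)[::-1])].min())) for y in range(-70,-236,-10)])
# brown bottles
h=cv2.cvtColor(c['color'],cv2.COLOR_RGB2HSV)
h0=cv2.cvtColor(cv2.imread('pics/top0.png'),cv2.COLOR_BGR2HSV)
for H in(h0,h):
    b=((H[:,:,0]>5)&(H[:,:,0]<20)&(H[:,:,1]>80)&(H[:,:,2]>70)).astype(np.uint8)
    b[:, :355]=0;b[:175]=0;b[210:]=0
    print([(k[:,0].mean(0).round(),cv2.contourArea(k)) for k in cv2.findContours(b,0,1)[0] if cv2.contourArea(k)>15])
# box interior change vs t8 (one capsule, flap shut): near flap
a8=cv2.imread('pics/t8.png')[:,:,::-1].astype(int);a4=cv2.imread('pics/t13.png')[:,:,::-1].astype(int)
for y in(48,56,64): 
  u,v=proj(c,[*box(-10,y),.125]).round().astype(int); print('flap area',y,I[v,u],'shut',a8[v,u],'open',a4[v,u])
E
```

```text
[0.30972022 0.20025654 0.20298936] 68.9
board [(array([325., 359.]), 99.1, -169.9, 145.5, 399.4, 0.2), (array([414., 140.]), 800.0, -491.2, 48.0, 950.3, -0.1)]
car [391.6 256.2] seen 386 264 233 [ 0.378 -0.37 ]
car [359.6 258.2] seen 359 258 163 [ 0.399 -0.287]
car [330.  258.8] seen 329 259 166 [ 0.398 -0.194]
handle px [317.40890554 169.60994696] rod px [313.18529378 173.22647337]
[(-70, 228), (-80, 214), (-90, 223), (-100, 228), (-110, 230), (-120, 230), (-130, 220), (-140, 225), (-150, 226), (-160, 224), (-170, 208), (-180, 217), (-190, 220), (-200, 179), (-210, 50), (-220, 25), (-230, 24)]
[(array([389., 198.]), 64.5), (array([367., 189.]), 73.5)]
[(array([389., 198.]), 64.5), (array([367., 189.]), 74.5)]
flap area 48 [230 232 234] shut [231 233 234] open [228 230 232]
flap area 56 [231 233 235] shut [233 235 236] open [204 209 214]
flap area 64 [231 234 235] shut [232 235 236] open [205 209 214]
```

The first carrier's dot isn't at (391,256) any more. It was probably knocked, so I'll locate it.

```bash
python3 - <<'E'
from h import *
c=snap('top','t16.png'); s=snap('scene','s16.png')
g=c['color'].min(2).astype(int)
bg=cv2.medianBlur(c['color'].min(2),9).astype(int)
m=((bg-g)>25).astype(np.uint8); m[:222]=0;m[300:]=0;m[:,:300]=0;m[:,420:]=0
n,_,st,ce=cv2.connectedComponentsWithStats(m)
for i in range(1,n): print(st[i],ce[i].round(1),onz(c,*ce[i],.064)[:2].round(3))
for f in('t12.png','t15.png'):
    h=cv2.imread('pics/'+f).min(2); print(f); print(h[240:275:2,374:416:2])
E
```

```text
[317 255   2   5   8] [317.4 257.4] [ 0.403 -0.158]
[346 254   6  16  37] [348.1 261.6] [ 0.388 -0.253]
[369 255   1   3   3] [369. 256.] [ 0.404 -0.319]
[358 257   3   4   9] [358.9 258.3] [ 0.398 -0.287]
[379 257   4   4  11] [380.6 258.5] [ 0.395 -0.354]
[328 258   3   3   9] [329. 259.] [ 0.398 -0.194]
[370 259   1   2   2] [370.  259.5] [ 0.393 -0.321]
[318 261   2   3   6] [318.5 262. ] [ 0.389 -0.161]
[366 262   7   8  24] [370.1 265.6] [ 0.374 -0.321]
[319 265   5   5  13] [320.7 267.3] [ 0.372 -0.167]
[334 265   3   2   5] [335.2 265.6] [ 0.377 -0.213]
[338 264   2   2   2] [338.5 264.5] [ 0.38  -0.223]
[362 265   2   2   2] [362.5 265.5] [ 0.375 -0.297]
[382 265   5   2   6] [384.3 265.8] [ 0.373 -0.365]
[326 266   6   3   9] [328.6 267.2] [ 0.372 -0.192]
[353 267   3   2   3] [354.  267.7] [ 0.369 -0.271]
[357 266   3   2   5] [358.2 266.6] [ 0.372 -0.284]
[377 267   3   2   4] [378.  267.5] [ 0.368 -0.345]
[404 283  10   5  32] [408.5 285.7] [ 0.31  -0.438]
[305 287  37   4  80] [321.2 289.1] [ 0.306 -0.167]
[344 290   3   1   3] [345. 290.] [ 0.301 -0.24 ]
t12.png
[[245 
[... 2507 characters left out ...]
2 190 223 243 242 242 242 238 243 242 243 243 243 104  21  25
   22 106 159]
 [243 243 243 243 243 243 243 243 242 241 242 243 242 243 243 104  21  23
   20 107 160]
 [243 242 243 243 243 242 238 235 228 243 242 243 243 243 243 104  20  24
   21 107 160]
 [244 243 238 234 213 217 212 238 242 242 243 243 243 242 243 102  22  22
   20 110 161]
 [219 219 211 235 241 243 243 243 243 242 243 243 242 243 243 103  20  25
   22 102 162]
 [241 243 242 243 242 243 242 243 243 243 243 243 243 243 243 102  20  22
   20  47 155]
 [243 243 242 243 243 242 243 243 243 243 242 243 243 243 237  83  20  22
   21  48 153]
 [242 242 243 243 243 243 243 242 243 243 243 243 243 243 235  75  21  22
   23  46 155]]
```

The first carrier was knocked about 35 mm along, to (0.395,-0.354), which is still on the board. I'll cross-check its height in the second view, then hand in.

```bash
python3 - <<'E'
from h import *
s=snap('scene','s17.png'); g=s['color'].min(2).astype(int)
for xy in[(.395,-.354),(.398,-.287),(.398,-.194)]:
    p=proj(s,[*xy,.064]); x,y=p.round().astype(int); w=g[y-5:y+6,x-5:x+6]; i=np.unravel_index(w.argmin(),w.shape)
    print(p.round(1),'dark at',x-5+i[1],y-5+i[0],w.min(),np.median(w))
print(ctrl.get_obs()['eef_pos'],ctrl.hand_in())
E
```

```text
[361.1 295.4] dark at 361 295 107 238.0
[336.8 285.4] dark at 338 285 107 238.0
[304.3 273.2] dark at 305 272 107 238.0
the job is handed in; nothing more can be done
[0.30972633 0.19946831 0.20258147] None
```

I handed the job in at about 69 s of the 210 s allowed. It reported no verdict, but by my checks it is done. All three carriers turned out to be loaded. I pushed each capsule into the dry box and stood the three empty carriers on the white board.

Last checks:
- **Capsules:** all three can be seen inside the box from above. I did not measure how high they lie.
- **Flap:** the pixels at the flap match an earlier picture with it shut.
- **Plunger:** it was drawn back until it met its stop, and the handle is seen about 210 mm behind the cradle.
- **Bottles:** both are where they started and upright.
- **Gripper:** it is open and clear of everything.
- **Carriers:** the top dot of each matches in both views at 64 mm above the worktop, so they stand upright on the board.

One check disagreed: the first carrier was about 35 mm from where I had set it down. It was knocked there during the run, most likely by the disturbance the task warns of. It is upright and well inside the board, close to the second carrier, so I left it.

I reached the limit of 16 viewed pictures before the last placing, so that placing and the final state were checked only by measurement.

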